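Rack the carvers and bolt them in

ROBOT

A 6-joint arm with a two-finger parallel gripper is mounted at the origin on the work surface. World frame = base frame: x ahead of the robot, y to its left, z up, the work surface at z = 0. Lengths are in mm, angles in rad, forces in N, time in s.
With the tool pointing down it reaches from about 300 to 750 mm from the base axis. Payload 8.5 kg.
Tool frame: the origin (TCP) lies between the finger pads; the fingertips stand 25 mm ahead of it and the grasp point (between the pads) lies 6 mm ahead of it; z points along the fingers, y is the direction in which the jaws open and shut (so a half turn about z gives the same grasp; the last joint's range is limited). The gripper opens to 88 mm and grips with 3 to 60 N. Pads are 18 mm wide; open, the fingers measure 123 mm over their backs; the gripper's body (75 mm by 187 mm) begins 45 mm behind the grasp point.
Start: joints at [-1.534, 0.381, 1.297, -0, 1.464, -0.215], TCP at [137.026, -532.639, 263.748] pointing down, gripper open.
Joint ranges: [-3.11, 3.11], [-0.89, 2.33], [0.22, 2.48], [-1.42, 4.56], [0.17, 2.85], [-2.88, 2.88]. Speed limits (rad/s): [2.39, 2.39, 3.14, 3.14, 3.14, 3.14].

INTERFACE

Orientations are given as a rotation vector (axis times angle).
In Python, from station import r, imaging gives the robot as it stands. The module is installed in compiled form; this text tells all that it offers.
- The arm moves only by the shell command python3 -m handwheel 'ROWS' [FORCE]. ROWS is a JSON object of lists of equal length, an entry for each row: "dr": the turn, a rotation vector about the tool's x, y, z in rad, a list of three; "xyz": the shift along the tool's x, y, z in mm, a list of three; "jaw": the finger opening in mm, from 0 to 88.1. In form: {"dr": [[wx, wy, wz], ...], "xyz": [[dx, dy, dz], ...], "jaw": [jaw, ...]}. A call has exactly 10 rows; each row shifts and turns the commanded pose from where the row before left it, along the tool's axes as they then stand; what a row does not reach is not made up. A row lasts 1/12 s, in which the tool goes at most 41.7 mm and 7.16 degrees, less where a joint would pass 70% of its speed; a pose out of reach is approached as far as the arm can. A call is refused whole if a number of a shift passes 41.7 or a number of a turn 0.125, either way. A call with a gripper value outside its range is refused whole. The fingers move at their own pace and stop on an object; FORCE is the grip in N (left out, the last holds). Time passes only in rows, so rows that do not move let the fingers close, or fill a call up. It gives the time, the measured TCP pose, the force and the opening at its end, in the units of the state.
- r.observe(): the state, without advancing time (a new reading comes with each control period).
- imaging.camera(name): name is "scene" or "side" or "wrist"; returns (picture, depth): 480x640x3 uint8, blue, green, red; 480x640 float32, mm along the optical axis (not along the pixel's ray), 0 where there is no reading.
- imaging.calibration(name): a dict with "intrinsics" (3x3 intrinsics, pixels), "extrinsics" (4x4, takes a point from world to camera coordinates); the wrist camera has in their place "tool_from_camera" (4x4, takes a point from camera to tool coordinates, whose origin is the TCP and whose axes are the flange's). Camera axes: x right, y down, z forward; pixel columns grow to the right and rows downward; lengths in mm; the calibration is good to about 2 mm. The wrist camera is an equidistant fisheye: a pixel r from the principal point sees the ray r / f radians off the axis. A picture is of the moment at which its call begins: read the wrist's pose just before it. calibration takes no time and is no camera call.
- r.hand_in(): hands the job in, once; it reports no verdict.
The state is a dict: "clock": time; "q": joint angles; "dq": joint speeds; "effort": joint torques, N m; "ee_pos": TCP position; "eef_rot": TCP orientation; "wrist_force": force on the tool from outside, world axes, zero at the start; "torque": the same for the moment, N m; "gripper_width": finger opening in mm.
Only numpy, scipy, OpenCV 4.12 (cv2) and the standard library are available. Lean on these libraries where they do the work, as an engineer would, in place of code of your own. Each camera call takes 0.05 s, during which the arm holds its last target. There are 200 camera calls.

TASK

Put the three carvers away in the rack: take them from the sloping rest and drop each one handle-down into its own narrow well, the shortest in the well nearest the bolt's handle, the middle-sized one in the middle, and the longest in the well nearest the keeper. Once all three stand in their wells, slide the bolt across in front of them until it is fully home in its keeper. Leave the other things on the bench where they are.

Things in the scene. Friction and masses are not known exactly. Their poses are not given: they have to be found in the camera images.
- carver_short: Short carver, square hoe blade 22 mm wide, 150 mm long. Horn-coloured round handle 16 mm thick, 130 mm long with its ferrule; then the steel end. 60 g, balance point 65 to 73 mm from the butt. Origin: centre of the flat butt; z runs along it to the steel end. Starts in any one channel of the rest, sloping 45 deg, butt down; beyond 82 mm from the butt it hangs free: pinch it from above at 113 mm.
- carver_mid: Middle carver, round disc end 22 mm wide, 175 mm long. Horn-coloured round handle 16 mm thick, 130 mm long with its ferrule; then the steel end. 60 g, balance point 65 to 73 mm from the butt. Origin: centre of the flat butt; z runs along it to the steel end. Starts in any one channel of the rest, sloping 45 deg, butt down; beyond 82 mm from the butt it hangs free: pinch it from above at 113 mm.
- carver_long: Long carver, leaf blade 16 mm wide, 200 mm long. Horn-coloured round handle 16 mm thick, 130 mm long with its ferrule; then the steel end. 60 g, balance point 65 to 73 mm from the butt. Origin: centre of the flat butt; z runs along it to the steel end. Starts in any one channel of the rest, sloping 45 deg, butt down; beyond 82 mm from the butt it hangs free: pinch it from above at 113 mm.
- rest: Fixed sloping white rest, 190 mm wide, three open channels 60 mm apart. Origin: on the table below the foot of the middle channel; x is the way the carvers slope up (away from the robot), y along the row, z up. Its board rises at 45 deg from 24 to 82 mm above the table and ends at x = 58 mm; channel fences 8 mm high. The carvers lie butt against its foot ledge.
- rack: Fixed rack: base board 100 x 390 mm, on it an oak block (48 x 166 mm, top at 72 mm) with three narrow wells 52 mm apart. Origin: on the table below the middle well; x points across the row away from the robot, y along the row from the keeper end to the bolt's handle end, z up. Behind the wells a rail at x = 32 mm, height 105 mm, on posts at y = -80 and 80 mm.
- well_handle (a point): Centre of the floor of the well nearest the bolt's handle (rack y = +52 mm): a square well, 24 x 24 mm in plan and 52 mm deep, its floor 20 mm and its mouth 72 mm above the table.
- well_middle (a point): Centre of the floor of the middle well: a square well, 24 x 24 mm in plan and 52 mm deep, its floor 20 mm and its mouth 72 mm above the table.
- well_keeper (a point): Centre of the floor of the well nearest the keeper (rack y = -52 mm): a square well, 24 x 24 mm in plan and 52 mm deep, its floor 20 mm and its mouth 72 mm above the table.
- bolt_grip (a point): Point to grip on the bolt's handle, an upright round bronze pin, 14 mm thick, on the bolt's rear end: on its axis, 144 mm above the table, 14 mm below its top; free all round from 110 mm up. The bolt runs along the rack's y at x = -32 mm, axis 100 mm up, through guides at y = 80 and 276 mm (110 mm high); the keeper is the bronze fork at y = -80 mm (115 mm high).
- bolt (a joint): Travel of the bolt in m along the rack's -y: 0 fully drawn back, 0.156 fully home at its stop, its nose in the keeper. It starts drawn back, between 0 and 0.03, slides against 1.5 N of friction and stays where it is left.
Things that resemble listed ones, but are neither listed nor needed, are in the scene too. What is shaped like the carver_mid but purple or red is not meant.

How it is judged:
By the outcome, as a careful person would: the job done as asked, in the order asked, and still so for the second after the job is handed in, with the robot touching nothing.
It also fails if it takes over 72 s, if anything falls off the work surface, if the arm or the gripper's body presses on something with over 40 N, if the wrist force passes 120 N, or if a joint passes its speed limit or range.

## Working session

There is one attempt and no reset: what is moved stays moved. The work goes in short steps, Python scripts to look and compute and a shell command to move; the robot and the scene stay as the last step left them, time stands still between calls to the robot, and variables do not carry over. Pictures are saved under pics/ and viewed, about 8 in all and at most 12, crops included, and the job is handed in when it is done.

```bash
mkdir -p pics; ls
python3 - <<'E'
from station import r, imaging
import cv2,numpy as np
print(r.observe())
for n in("scene","side"):
    p,d=imaging.camera(n); cv2.imwrite(f"pics/{n}0.png",p); np.savez(f"{n}0.npz",p=p,d=d)
    print(n,imaging.calibration(n))
print(imaging.calibration("wrist"))
E
```

```text
pics
{'clock': 0.0, 'q': array([-1.53432490e+00,  3.81159969e-01,  1.29827136e+00, -2.98173556e-05,
        1.46355088e+00, -2.15296188e-01]), 'dq': array([-7.06725155e-04, -3.14399448e-04, -1.37342927e-04,  1.17497109e-03,
        8.04674587e-04, -4.41363747e-05]), 'effort': array([-2.48287906e-03, -4.37931132e+01, -2.24557060e+01,  7.12046586e-02,
        3.52572708e-02, -1.05533509e-04]), 'ee_pos': array([ 136.99789333, -532.41036034,  263.15350498]), 'eef_rot': array([-3.11535720e+00, -3.94262879e-01, -1.48457792e-04]), 'wrist_force': array([-0.56845289, -0.12013397,  0.07158169]), 'torque': array([-0.04015875, -0.00325345,  0.0198037 ]), 'gripper_width': 88.05110902841142}
scene {'intrinsics': array([[554.06226298,   0.        , 321.92865593],
       [  0.        , 554.06226298, 242.28318855],
       [  0.        ,   0.        ,   1.        ]]), 'extrinsics': array([[ 5.54359030e-01,  8.32248786e-01, -6.92990134e-03,
        -2.64016933e+02],
       [ 4.46799994e-01, -3.04616706e-01, -8.41176811e-01,
        -5.48330724e+01],
       [-7.02179344e-01,  4.63217681e-01, -5.40715775
[... 481 characters left out ...]
    [ 7.12683601e-01, -9.31602499e-02, -6.95272071e-01,
         7.17884741e+02],
       [ 0.00000000e+00,  0.00000000e+00,  0.00000000e+00,
         1.00000000e+00]])}
{'intrinsics': array([[371.64829954,   0.        , 318.99196981],
       [  0.        , 371.64829954, 245.33415312],
       [  0.        ,   0.        ,   1.        ]]), 'tool_from_camera': array([[-4.64623945e-04, -9.54203747e-01, -2.99157138e-01,
         7.69288957e+01],
       [ 9.99999704e-01, -2.59828401e-04, -7.24350337e-04,
         3.51195257e-01],
       [ 6.13448285e-04, -2.99157386e-01,  9.54203585e-01,
        -1.20901286e+02],
       [ 0.00000000e+00,  0.00000000e+00,  0.00000000e+00,
         1.00000000e+00]])}
```

View pics/scene0.png

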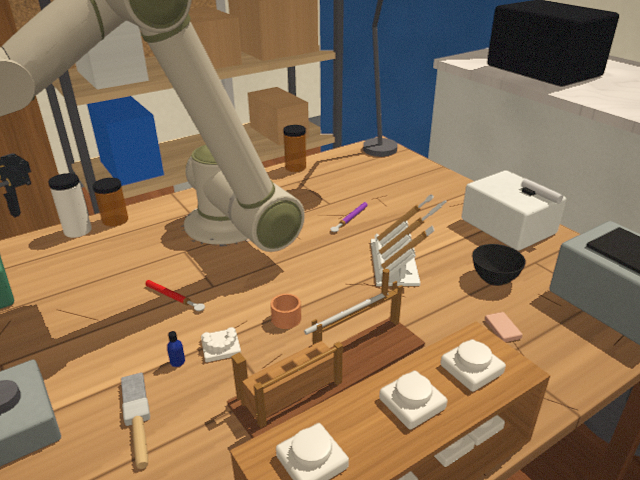

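View pics/side0.png

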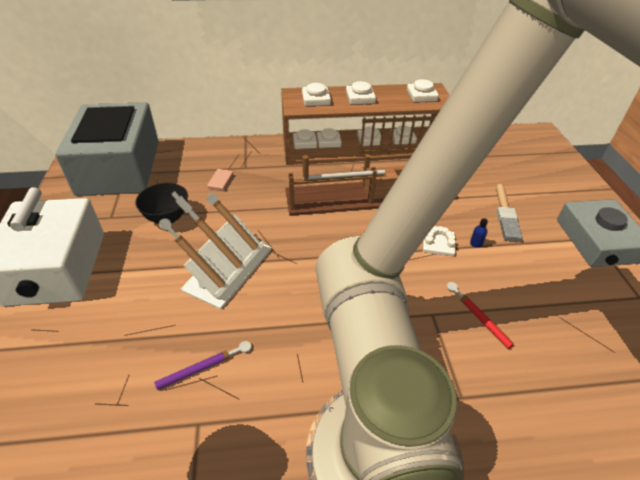

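Scene: rest with three carvers at about (400,245), rack at (320,350) with keeper fork at left, (250,380), and bolt handle at right, near (397,285). Side: rest at (225,255); purple (205,367) and red (480,315) decoys are elsewhere. Next, an enlarged crop of both and some depth points.

```bash
cat > h.py <<'E'
import numpy as np,cv2
from station import r,imaging
from scipy.spatial.transform import Rotation as R
def world(n,uv,d):
    c=imaging.calibration(n);K=c["intrinsics"];E=c["extrinsics"]
    uv=np.atleast_2d(uv).astype(float);d=np.asarray(d,float).reshape(-1,1)
    p=np.c_[(uv-K[:2,2])/[K[0,0],K[1,1]],np.ones(len(uv))]*d
    return (p-E[:3,3])@E[:3,:3]
def ray(n,uv,z):
    "pixel onto plane of height z"
    a=world(n,uv,np.zeros(len(np.atleast_2d(uv))));b=world(n,uv,np.ones(len(np.atleast_2d(uv))))
    return a+(b-a)*((z-a[:,2])/(b-a)[:,2])[:,None]
def proj(n,P):
    c=imaging.calibration(n);E=c["extrinsics"];q=np.atleast_2d(P)@E[:3,:3].T+E[:3,3]
    q=q@c["intrinsics"].T;return q[:,:2]/q[:,2:]
def cloud(n):
    f=np.load(f"{n}0.npz");p,d=f["p"],f["d"];v,u=np.nonzero(d>0)
    return p[v,u],np.c_[u,v],world(n,np.c_[u,v],d[v,u])
E
python3 - <<'E'
from h import *
s=np.load("side0.npz");c=np.load("scene0.npz")
a=cv2.resize(s["p"][180:310,150:285],None,fx=3,fy=3,interpolation=cv2.INTER_CUBIC)
b=cv2.resize(c["p"][185:295,360:455],None,fx=3.5,fy=3.5,interpolation=cv2.INTER_CUBIC)
e=cv2.resize(s["p"][150:215,280:400],None,fx=3.3,fy=3.3)
g=cv2.resize(c["p"][265:430,225:430],None,fx=1.9,fy=1.9)
can=np.zeros((600,800,3),np.uint8)
for im,x,y in((a,0,0),(b,405,0),(e,0,390),(g,400,385)):
    im=im[:600-y,:800-x];can[y:y+im.shape[0],x:x+im.shape[1]]=im
cv2.imwrite("pics/crop1.png",can)
for n in("side","scene"):
    col,uv,W=cloud(n)
    hsv=cv2.cvtColor(col[None],cv2.COLOR_BGR2HSV)[0]
    # rest white board near
    box=(W[:,1]<0)&(W[:,2]>-5)
    m=(W[:,0]>250)&(W[:,2]>3)&(W[:,2]<200)
    # height map occupancy list
    print(n,W[m].min(0),W[m].max(0))
    img=np.zeros((600,800,3),np.uint8) # top view x 200..800 up, y 450..-350 
    P=W[(W[:,2]>-10)&(W[:,2]<190)];C=col[(W[:,2]>-10)&(W[:,2]<190)]
    o=np.argsort(P[:,2]);P=P[o];C=C[o]
    i=(800-P[:,0]).astype(int);j=(400-P[:,1]).astype(int);k=(i>=0)&(i<600)&(j>=0)&(j<800)
    img[i[k],j[k]]=C[k];cv2.imwrite(f"pics/top_{n}.png",img)
E
```

```text
side [ 250.00413902 -919.15599106    3.00000712] [1785.15486618 1218.23118136  199.99948668]
scene [ 250.00216549 -631.74364933    3.00007183] [ 948.15900253 1482.02572361  199.98883029]
```

View pics/crop1.png

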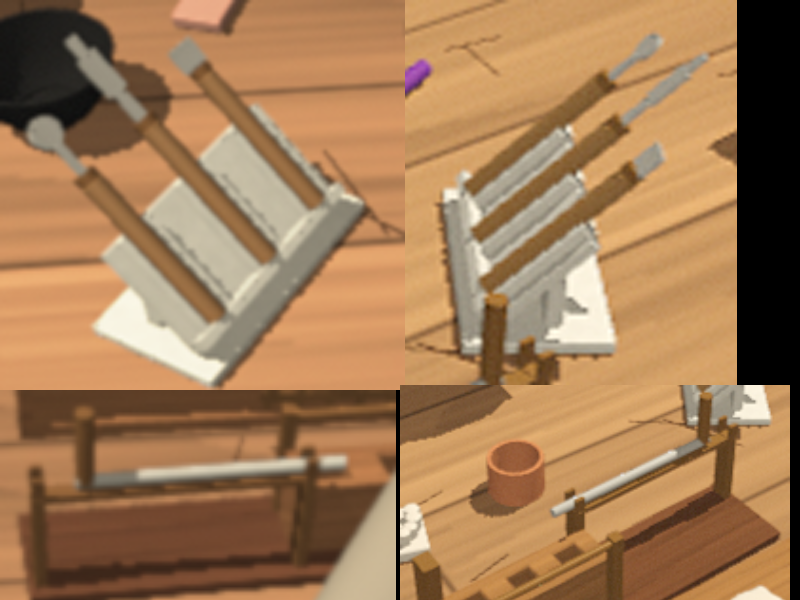

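View pics/top_scene.png

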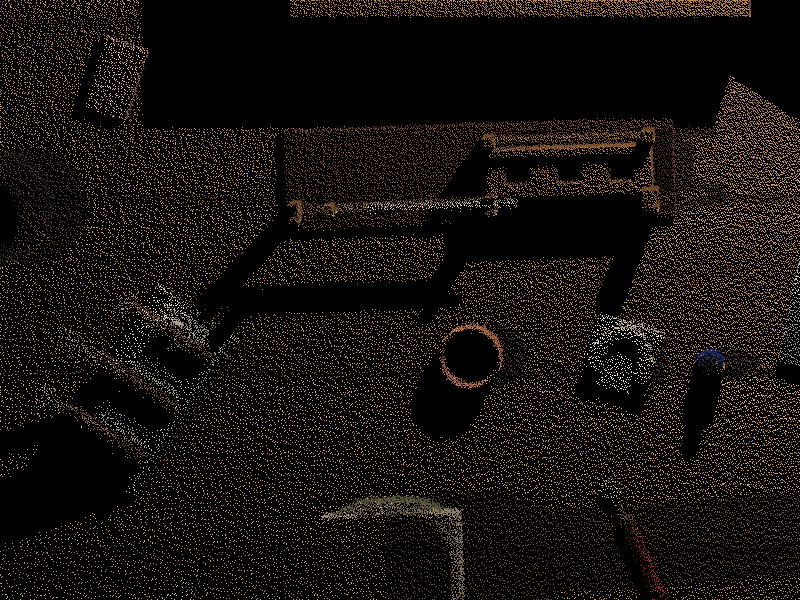

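The carvers in the rest, from the rack side outwards (side view pixels): square blade (212,200) = short; leaf (180,200) = long, in the middle; disc (165,225) = mid. All have horn handles. The purple and red look-alikes lie elsewhere on the bench. Next I'll measure the axes and the rack.

Run:
```python
from h import *
from scipy.optimize import least_squares
# --- carvers
H=[]
for n in("side","scene"):
    col,uv,W=cloud(n);h=cv2.cvtColor(col[None],cv2.COLOR_BGR2HSV)[0].astype(int)
    m=(W[:,0]>350)&(W[:,0]<560)&(W[:,1]>150)&(W[:,1]<380)&(W[:,2]>25)&(W[:,2]<160)&(h[:,1]>90)&(h[:,0]<25)
    H.append(W[m]);w=(W[:,0]>330)&(W[:,0]<560)&(W[:,1]>150)&(W[:,1]<380)&(h[:,1]<60)&(h[:,2]>100)
    for lo,hi in((3,15),(24,82)):
        q=W[w&(W[:,2]>lo)&(W[:,2]<hi)];print(n,"rest white",lo,len(q),cv2.minAreaRect(q[:,:2].astype(np.float32)))
P=np.vstack(H)
best=None
def cyl(p,Q):
    # p: x,y at z=90, dirs dx/dz,dy/dz
    c=np.array([p[0],p[1],90]);a=np.array([p[2],p[3],1]);a/=np.linalg.norm(a)
    return np.linalg.norm(np.cross(Q-c,a),axis=1)-8
# split by lateral coord with yaw guess
for yaw in [54]:
    for it in range(2):
        t=np.radians(yaw);l=P[:,1]*np.cos(t)-P[:,0]*np.sin(t)
        cr=np.float32(l)[:,None];_,lab,cen=cv2.kmeans(cr,3,None,(3,50,.1),10,0)
        res=[]
        for k in np.argsort(cen[:,0]):
            Q=P[lab[:,0]==k];Q=Q[abs((l[lab[:,0]==k])-np.median(l[lab[:,0]==k]))<12]
            f=least_squares(cyl,[*Q[:,:2].mean(0),np.cos(t),np.sin(t)],args=(Q,),loss="soft_l1")
            a=np.array([f.x[2],f.x[3],1]);res.append((np.degrees(np.arctan2(a[1],a[0])),len(Q),cen[k,0],f.x[:2].round(1),np.degrees(np.arctan2(1,np.hypot(*a[:2]))).round(1),np.abs(f.fun).mean().round(2)))
        yaw=np.mean([x[0] for x in res])
    for x in res:print(x)
# --- rack
for n in("scene","side"):
    col,uv,W=cloud(n);h=cv2.cvtColor(col[None],cv2.COLOR_BGR2HSV)[0].astype(int)
    b=(W[:,0]>560)&(W[:,0]<690)&(W[:,1]>-300)&(W[:,1]<150)
    for nm,lo,hi,sel in(("top72",68,76,h[:,1]>60),("rail",100,108,h[:,1]>60),("steel",85,112,h[:,1]<50),("high",120,165,h[:,1]>-1),("mid",106,118,h[:,1]>60),("board",6,24,h[:,1]>60)):
        q=W[b&(W[:,2]>lo)&(W[:,2]<hi)&sel]
        if len(q)>5: print(n,nm,len(q),[np.round(v,1) for v in cv2.minAreaRect(q[:,:2].astype(np.float32))],np.percentile(q,[2,50,98],axis=0).round(0).tolist())
    s=(W[:,0]>660)&(W[:,0]<900)&(W[:,1]>-300)&(W[:,1]<50)&(W[:,2]>150)&(W[:,2]<300)
    print("shelf",np.percentile(W[s],[1,5,50,99],axis=0).round().tolist())
```

```text
side rest white 3 920 ((383.8531799316406, 240.46188354492188), (87.74983978271484, 210.39633178710938), 28.421092987060547)
side rest white 24 2052 ((436.055908203125, 305.363037109375), (213.55380249023438, 168.72561645507812), 61.55908203125)
scene rest white 3 632 ((422.8772888183594, 243.79994201660156), (99.24181365966797, 162.3353271484375), 56.42414855957031)
scene rest white 24 894 ((415.4383544921875, 244.9261016845703), (77.65909576416016, 154.64859008789062), 56.436866760253906)
(np.float64(56.72921830530175), 744, np.float32(-254.53061), array([474.2, 242.7]), np.float64(44.8), np.float64(2.69))
(np.float64(53.596754063679754), 757, np.float32(-193.66232), array([414.4, 262.9]), np.float64(44.2), np.float64(3.05))
(np.float64(56.66387242808153), 639, np.float32(-134.06401), array([374.3, 309.5]), np.float64(44.8), np.float64(1.37))
scene top72 1529 [array([626.1, -73.1]), array([ 81.3, 370. ]), np.float64(1.7)] [[593.0, -254.0, 69.0], [624.0, -172.0, 73.0], [665.0, 98.0, 75.0]]
scene rail 560 [array([624.9, -73.5]), array([ 84.5, 369. ]), np.float64(1.7)] [[583.0, -258.0
[... 1027 characters left out ...]
0, 108.0, 107.0]]
side steel 229 [array([590.7, -24.9]), array([  9.8, 177. ]), np.float64(1.9)] [[585.0, -111.0, 99.0], [590.0, -19.0, 103.0], [596.0, 61.0, 107.0]]
side high 102 [array([587.9,  71.3]), array([11.4, 15.2]), np.float64(84.3)] [[581.0, 66.0, 121.0], [585.0, 71.0, 143.0], [594.0, 77.0, 160.0]]
side mid 91 [array([620.4,   8.7]), array([ 79.6, 205.8]), np.float64(2.1)] [[578.0, -94.0, 106.0], [587.0, 68.0, 109.0], [663.0, 109.0, 116.0]]
side board 2242 [array([624.5,  -7.7]), array([105.8, 246.5]), np.float64(2.0)] [[572.0, -114.0, 7.0], [613.0, 4.0, 13.0], [671.0, 112.0, 19.0]]
shelf [[783.0, -296.0, 151.0], [786.0, -281.0, 151.0], [829.0, -113.0, 155.0], [896.0, 47.0, 192.0]]
```

Run:
```python
from h import *
O=np.array([424.3,276.1]);t=np.radians(56.4)
L={}
for n in("side","scene"):
    f=np.load(f"{n}0.npz");p,d=f["p"],f["d"];h=cv2.cvtColor(p,cv2.COLOR_BGR2HSV).astype(int)
    v,u=np.mgrid[:480,:640];W=world(n,np.c_[u.ravel(),v.ravel()],d.ravel()).reshape(480,640,3)
    m=(h[...,0]<25)&(h[...,1]>90)&(W[...,2]>28)&(W[...,2]<165)&(np.linalg.norm(W[...,:2]-O,axis=2)<140)
    m=cv2.morphologyEx(m.astype(np.uint8),cv2.MORPH_OPEN,np.ones((3,3)))
    k,lab,st,ce=cv2.connectedComponentsWithStats(m)
    for i in range(1,k):
        if st[i,4]<80: continue
        ys,xs=np.nonzero(lab==i);w=np.median(W[ys,xs],axis=0);l=(w[1]-O[1])*np.cos(t)-(w[0]-O[0])*np.sin(t)
        key={-1:"short",0:"long",1:"mid"}.get(int(np.round(l/60)),"?")
        vx,vy,x0,y0=cv2.fitLine(np.float32(np.c_[xs,ys]),cv2.DIST_HUBER,0,.01,.01).ravel()
        s=(xs-x0)*vx+(ys-y0)*vy;ends=np.array([[x0+vx*e,y0+vy*e] for e in(s.min()-.5,s.max()+.5)])
        print(n,key,st[i].tolist(),l.round(1));L[n,key]=(np.array([[x0,y0],[x0+30*vx,y0+30*vy]]),ends)
def plane(n,uv):
    C=world(n,[[0,0]],[0])[0];a,b=world(n,uv,[1000,1000])-C
    nn=np.cross(a,b);return nn/np.linalg.norm(nn),C
for k in("short","long","mid"):
    n1,c1=plane("side",L["side",k][0]);n2,c2=plane("scene",L["scene",k][0])
    a=np.cross(n1,n2);a/=np.linalg.norm(a);a*=np.sign(a[2])
    X=np.linalg.solve([n1,n2,[0,0,1]],[n1@c1,n2@c2,90])
    print(k,"at z=90",X.round(1),"yaw",np.degrees(np.arctan2(a[1],a[0])).round(1),"elev",np.degrees(np.arcsin(a[2])).round(1))
    for n in("side","scene"):
        C=world(n,[[0,0]],[0])[0]
        for e in L[n,k][1]:
            dd=world(n,[e],[1000])[0]-C
            s=np.linalg.lstsq(np.c_[a,-dd],C-X,rcond=None)[0][0];print("  end",n,(X+s*a).round(1),s.round(1))
```

```text
side short [214, 201, 43, 48, 404] -56.0
side long [196, 218, 45, 49, 445] 3.7
side mid [176, 236, 48, 51, 498] 63.5
scene mid [378, 206, 42, 34, 271] 57.1
scene long [380, 218, 43, 35, 293] -4.3
scene short [382, 232, 44, 36, 301] -64.2
short at z=90 [472.2 241.6  90. ] yaw 55.4 elev 44.4
  end side [491.3 269.3 123. ] 47.2
  end side [438.4 192.6  31.7] -83.3
  end scene [437.6 191.5  30.4] -85.2
  end scene [491.8 270.  123.8] 48.3
long at z=90 [421.9 274.9  90. ] yaw 55.3 elev 44.6
  end side [440.9 302.4 122.9] 46.9
  end side [388.4 226.4  31.9] -82.8
  end scene [388.  225.8  31.2] -83.8
  end scene [441.8 303.7 124.5] 49.1
mid at z=90 [371.8 308.1  90. ] yaw 55.3 elev 44.0
  end side [391.8 337.  123.9] 48.9
  end side [337.7 259.   32.3] -83.2
  end scene [337.4 258.5  31.8] -83.9
  end scene [391.8 337.  123.9] 48.8
```

```bash
cat >> h.py <<'E'
def pose():
    o=r.observe();return np.array(o["ee_pos"]),R.from_rotvec(o["eef_rot"])
def orient(head,tilt):
    h=np.radians(head);x=np.array([np.cos(h),np.sin(h),0]);y=np.array([np.sin(h),-np.cos(h),0])
    return R.from_matrix(np.c_[x,y,[0,0,-1]])*R.from_rotvec([0,np.radians(tilt),0])
def tell(grasp,head=None,tilt=None,back=0):
    "turn needed (tool axes), then shift in final tool axes, so that the grasp point is at grasp, less back mm"
    p,q=pose();T=q if head is None else orient(head,tilt)
    print("turn",(q.inv()*T).as_rotvec().round(4),"shift after",T.inv().apply(np.asarray(grasp)-T.apply([0,0,6+back])-p).round(1),"tcp",p.round(1),"width",round(r.observe()["gripper_width"],1),"t",round(r.observe()["clock"],2))
def ht():
    M=pose()[1].as_matrix();print("head",np.degrees(np.arctan2(-M[0,1]*-1,-M[1,1])).round(2),"tilt",np.degrees(np.arctan2(np.hypot(M[0,2],M[1,2]),-M[2,2])).round(2))
E
python3 -m handwheel '{"dr":[[0,0,-0.121],[0,0,-0.121],[0,0,-0.121],[0,0,-0.121],[0,0,-0.121],[0,0,-0.121],[0,0.0873,0],[0,0.0873,0],[0,0.0873,0],[0,0,0]],"xyz":[[0,0,0],[0,0,0],[0,0,0],[0,0,0],[0,0,0],[0,0,0],[0,0,0],[0,0,0],[0,0,0],[0,0,0]],"jaw":[44,44,44,44,44,44,44,44,44,44]}' 25
python3 -c "
from h import *
ht();tell([484,259,111],56,15,60)"
```

```text
clock: 0.93
ee_pos: [136.0, -533.5, 262.4]
eef_rot: [-2.646, -1.404, -0.354]
wrist_force: [0.1, 0.2, -0.2]
gripper_width: 44.1
head 55.92 tilt 15.27
turn [-0.0008 -0.0047 -0.0016] shift after [ 783.4 -154.7  300.7] tcp [ 136.  -533.5  262.4] width 44.1 t 0.93
```

```bash
Z='[0,0,0]'; 
python3 -m handwheel '{"dr":[[0,0,0],[0,0,0],[0,0,0],[0,0,0],[0,0,0],[0,0,0],[0,0,0],[0,0,0],[0,0,0],[0,0,0]],"xyz":[[32,-6.4,11],[32,-6.4,11],[32,-6.4,11],[32,-6.4,11],[32,-6.4,11],[32,-6.4,11],[32,-6.4,11],[32,-6.4,11],[32,-6.4,11],[32,-6.4,11]],"jaw":[44,44,44,44,44,44,44,44,44,44]}' >/dev/null
python3 -m handwheel '{"dr":[[0,0,0],[0,0,0],[0,0,0],[0,0,0],[0,0,0],[0,0,0],[0,0,0],[0,0,0],[0,0,0],[0,0,0]],"xyz":[[32,-6.4,11],[32,-6.4,11],[32,-6.4,11],[32,-6.4,11],[32,-6.4,11],[32,-6.4,11],[32,-6.4,11],[32,-6.4,11],[32,-6.4,11],[32,-6.4,11]],"jaw":[44,44,44,44,44,44,44,44,44,44]}'
python3 -c "
from h import *
ht();tell([484,259,111],56,15,60)"
```

```text
clock: 2.6
ee_pos: [408.1, 100.8, 216.9]
eef_rot: [-2.649, -1.411, -0.351]
wrist_force: [1.1, -1.4, 0.3]
gripper_width: 44.0
head 56.06 tilt 14.99
turn [0.0027 0.0002 0.0018] shift after [140.3 -25.6  81.3] tcp [408.1 100.8 216.9] width 44.0 t 2.6
```

```bash
python3 -m handwheel '{"dr":[[0,0,0],[0,0,0],[0,0,0],[0,0,0],[0,0,0],[0,0,0],[0,0,0],[0,0,0],[0,0,0],[0,0,0]],"xyz":[[20,-3.65,11],[20,-3.65,11],[20,-3.65,11],[20,-3.65,11],[20,-3.65,11],[20,-3.65,11],[20,-3.65,11],[0,0,0],[0,0,0],[0,0,0]],"jaw":[44,44,44,44,44,44,44,44,44,44]}'
python3 - <<'E'
from h import *
tell([484,259,111],56,15,0)
p,d=imaging.camera("wrist");cv2.imwrite("pics/w1.png",p)
E
```

```text
clock: 3.43
ee_pos: [473.2, 241.4, 178.9]
eef_rot: [-2.648, -1.41, -0.349]
wrist_force: [-0.8, -0.6, -0.1]
gripper_width: 44.4
turn [0.0008 0.0001 0.0011] shift after [ 2.4 -0.9 65. ] tcp [473.2 241.4 178.9] width 44.4 t 3.43
```

View pics/w1.png

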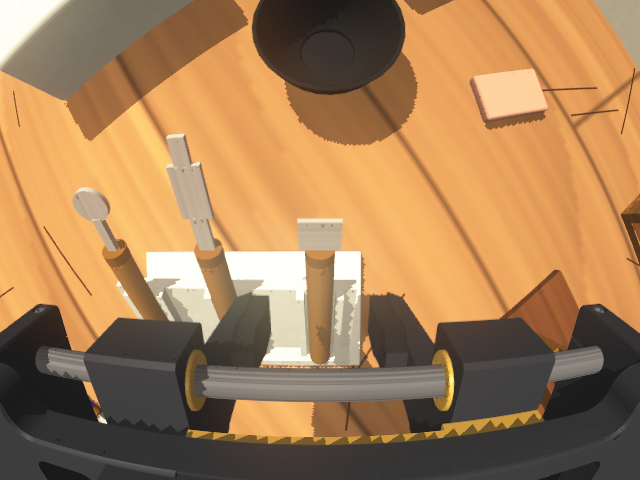

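View: short carver (square blade) at (320,300), centred between the jaws; leaf at (195,200), disc at (92,205). Descend and grip.

```bash
python3 -m handwheel '{"dr":[[0,0,0],[0,0,0],[0,0,0],[0,0,0],[0,0,0],[0,0,0],[0,0,0],[0,0,0],[0,0,0],[0,0,0]],"xyz":[[2.4,-0.9,15],[0,0,15],[0,0,15],[0,0,12],[0,0,8],[0,0,0],[0,0,0],[0,0,0],[0,0,0],[0,0,0]],"jaw":[44,44,44,44,44,44,10,10,10,10]}' 25
python3 -m handwheel '{"dr":[[0,0,0],[0,0,0],[0,0,0],[0,0,0],[0,0,0],[0,0,0],[0,0,0],[0,0,0],[0,0,0],[0,0,0]],"xyz":[[0,0,0],[0,0,0],[0,0,0],[3,0,-12],[4,0,-15],[6,0,-24],[8,0,-30],[8,0,-30],[0,0,0],[0,0,0]],"jaw":[10,10,10,10,10,10,10,10,10,10]}' 25
python3 - <<'E'
from h import *
ht();print(r.observe()["wrist_force"])
tell([628.4,-171.3,260],1.9,60,0)
p,d=imaging.camera("wrist");cv2.imwrite("pics/w2.png",p[100:480])
E
```

```text
clock: 4.32
ee_pos: [483.8, 258.0, 117.4]
eef_rot: [-2.648, -1.408, -0.35]
wrist_force: [-0.4, -0.6, -1.1]
gripper_width: 19.6
clock: 5.15
ee_pos: [483.4, 257.6, 232.5]
eef_rot: [-2.647, -1.409, -0.353]
wrist_force: [-1.6, -0.6, -1.3]
gripper_width: 14.9
head 56.03 tilt 15.11
[-1.64960585 -0.59046643 -1.27530119]
turn [-0.5885  0.7222  0.7683] shift after [ 89.2 433.5  93.4] tcp [483.4 257.6 232.5] width 14.9 t 5.15
```

View pics/w2.png

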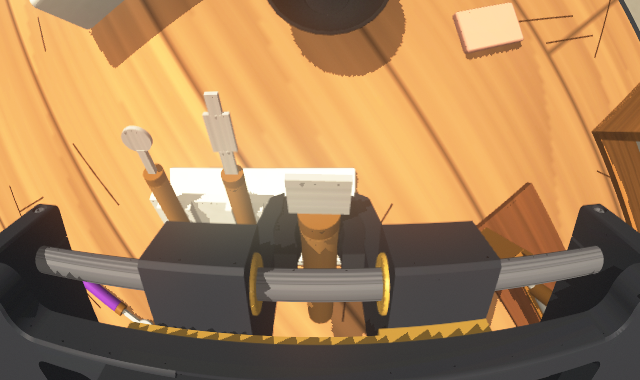

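```bash
cat >> h.py <<'E'
def wpts(uv,d):
    c=imaging.calibration("wrist");K=c["intrinsics"];T=c["tool_from_camera"]
    v=(np.atleast_2d(uv)-K[:2,2])/K[0,0];t=np.linalg.norm(v,axis=1)
    p=np.c_[v/t[:,None]*np.tan(t)[:,None],np.ones(len(v))]*np.asarray(d).reshape(-1,1)
    return p@T[:3,:3].T+T[:3,3]
def held():
    "direction of the carver in the grip, from wrist depth"
    p,d=imaging.camera("wrist");v,u=np.nonzero(d>0);P=wpts(np.c_[u,v],d[v,u])
    m=(abs(P[:,1])<6)&(P[:,2]<40)&(P[:,2]>-85)&(abs(P[:,0])<90)&(np.hypot(P[:,0],P[:,2]-6)>12)
    h=cv2.cvtColor(p,cv2.COLOR_BGR2HSV)[v,u].astype(int);horn=m&(h[:,1]>70)&(h[:,0]<25)&(h[:,2]>40)
    Q=P[horn]
    for nm,q in(("horn",Q),):
        l=cv2.fitLine(np.float32(q[:,[0,2]]),cv2.DIST_HUBER,0,.01,.01).ravel()
        print(nm,len(q),"angle above tool x",np.degrees(np.arctan2(-l[1],l[0])).round(1),"through",l[2:].round(1),q.min(0).round(),q.max(0).round())
    return p,P,m
E
python3 - <<'E'
from h import *
p,P,m=held()
s=P[m];o=np.argsort(s[:,0]);print(s[o][::max(1,len(o)//25)].round(0).tolist())
E
```

```text
horn 1579 angle above tool x 81.2 through [ 13.4 -37.5] [-71.  -6. -74.] [27.  6. 40.]
[[-71.0, -0.0, 40.0], [-14.0, -3.0, 8.0], [10.0, -2.0, -7.0], [13.0, -4.0, -6.0], [15.0, 1.0, -2.0], [17.0, 0.0, -3.0], [18.0, 2.0, -68.0], [20.0, 2.0, -6.0], [21.0, -0.0, -73.0], [22.0, -4.0, -78.0], [22.0, 1.0, -78.0], [22.0, 4.0, -80.0], [22.0, 3.0, -74.0], [22.0, -4.0, -76.0], [22.0, -5.0, -80.0], [23.0, 1.0, -78.0], [23.0, -3.0, -76.0], [23.0, 4.0, -75.0], [24.0, 4.0, -56.0], [24.0, 5.0, -57.0], [25.0, 4.0, -55.0], [26.0, -1.0, -56.0], [26.0, 5.0, -54.0], [27.0, -6.0, -55.0], [31.0, -5.0, -12.0], [33.0, 2.0, -10.0]]
```

```bash
python3 -m handwheel '{"dr":[[0,0,0],[0,0,0],[0,0,0],[0,0,0],[0,0,0],[0,0,0],[0,0,0],[0,0,0],[0,0,0],[0,0,0]],"xyz":[[3,0,-12],[3,0,-12],[-21,16,-12],[-21,16,-6],[-21,16,-6],[-21,16,-6],[-21,16,-6],[-21,16,-6],[-21,16,-6],[0,0,0]],"jaw":[10,10,10,10,10,10,10,10,10,10]}' 
python3 -m handwheel '{"dr":[[-0.0588,0.0722,0.0768],[-0.0588,0.0722,0.0768],[-0.0588,0.0722,0.0768],[-0.0588,0.0722,0.0768],[-0.0588,0.0722,0.0768],[-0.0588,0.0722,0.0768],[-0.0588,0.0722,0.0768],[-0.0588,0.0722,0.0768],[-0.0588,0.0722,0.0768],[-0.0588,0.0722,0.0768]],"xyz":[[0,0,0],[0,0,0],[0,0,0],[0,0,0],[0,0,0],[0,0,0],[0,0,0],[0,0,0],[0,0,0],[0,0,0]],"jaw":[10,10,10,10,10,10,10,10,10,10]}'
python3 - <<'E'
from h import *
ht();tell([626.7,-119.3,240],1.9,60,0);tell([626.7,-119.3,240])
E
```

```text
clock: 6.08
ee_pos: [489.7, 63.0, 262.8]
eef_rot: [-2.65, -1.403, -0.345]
wrist_force: [-0.4, 0.2, -1.2]
gripper_width: 14.8
clock: 6.92
ee_pos: [490.8, 70.1, 265.1]
eef_rot: [-2.731, -0.21, -1.458]
wrist_force: [0.2, -0.5, 1.1]
gripper_width: 15.1
head 7.88 tilt 56.09
turn [-0.0729  0.0669  0.0804] shift after [ 43.1 193.8 118.7] tcp [490.8  70.1 265.1] width 15.1 t 6.92
turn [0. 0. 0.] shift after [ 34.8 205.4 101.5] tcp [490.8  70.1 265.1] width 15.1 t 6.92
```

```bash
python3 -m handwheel '{"dr":[[-0.073,0.067,0.08],[0,0,0],[0,0,0],[0,0,0],[0,0,0],[0,0,0],[0,0,0],[0,0,0],[0,0,0],[0,0,0]],"xyz":[[0,0,0],[0,0,0],[7.2,32.3,19.8],[7.2,32.3,19.8],[7.2,32.3,19.8],[7.2,32.3,19.8],[7.2,32.3,19.8],[7.2,32.3,19.8],[0,0,0],[0,0,0]],"jaw":[10,10,10,10,10,10,10,10,10,10]}'
python3 - <<'E'
from h import *
ht();tell([625.3,-119.5,240],1.9,60,0)
a,_=imaging.camera("scene");b,_=imaging.camera("side");w,_=imaging.camera("wrist")
can=np.zeros((600,800,3),np.uint8)
can[:360,:400]=cv2.resize(a[250:430,220:420],None,fx=2,fy=2);can[:360,400:]=cv2.resize(b[90:230,290:446],(400,360))
can[360:]=cv2.resize(w,(800,600))[180:420]
cv2.imwrite("pics/c3.png",can)
E
```

```text
clock: 7.75
ee_pos: [638.8, -109.1, 245.4]
eef_rot: [-2.712, -0.168, -1.502]
wrist_force: [-0.2, 1.1, -0.7]
gripper_width: 14.8
head 6.43 tilt 57.9
turn [-0.0572  0.0359  0.0582] shift after [-11.6   9.9 -15.3] tcp [ 638.8 -109.1  245.4] width 14.8 t 7.75
```

View pics/c3.png

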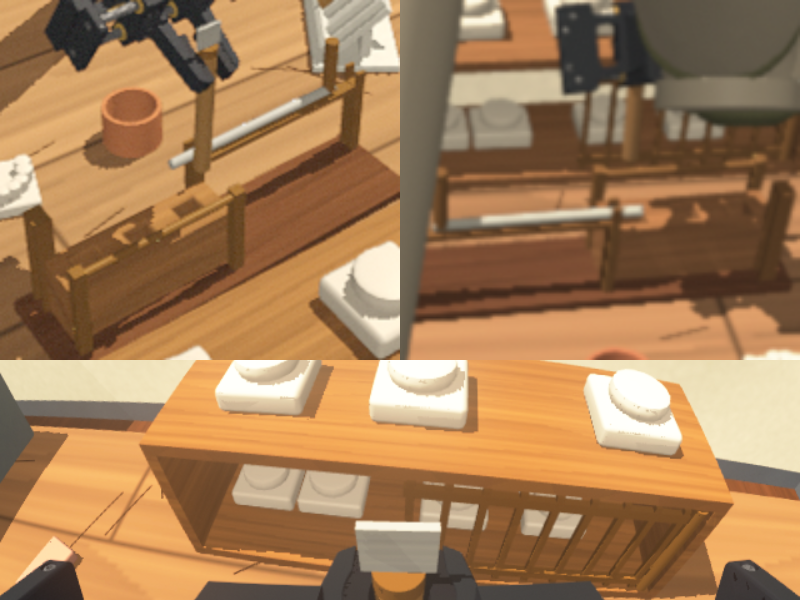

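```bash
cat >> h.py <<'E'
def plane(n,uv):
    C=world(n,[[0,0]],[0])[0];a,b=world(n,uv,[1000,1000])-C
    nn=np.cross(a,b);return nn/np.linalg.norm(nn),C
def upright(xy,z0,z1):
    "axis of a standing/held handle near xy by its centre lines in the two views"
    N=[]
    for n in("side","scene"):
        p,d=imaging.camera(n);h=cv2.cvtColor(p,cv2.COLOR_BGR2HSV).astype(int)
        v,u=np.mgrid[:480,:640];W=world(n,np.c_[u.ravel(),v.ravel()],d.ravel()).reshape(480,640,3)
        m=(h[...,0]<25)&(h[...,1]>70)&(W[...,2]>z0)&(W[...,2]<z1)&(np.linalg.norm(W[...,:2]-xy,axis=2)<25)
        k,lab,st,_=cv2.connectedComponentsWithStats(m.astype(np.uint8))
        i=1+np.argmax(st[1:,4]);ys,xs=np.nonzero(lab==i)
        vx,vy,x0,y0=cv2.fitLine(np.float32(np.c_[xs,ys]),cv2.DIST_HUBER,0,.01,.01).ravel()
        N.append(plane(n,np.array([[x0,y0],[x0+30*vx,y0+30*vy]])));print(n,st[i].tolist(),end=" ")
    (n1,c1),(n2,c2)=N;a=np.cross(n1,n2);a/=a[2]
    for z in(z0,z1):print("z",z,np.linalg.solve([n1,n2,[0,0,1]],[n1@c1,n2@c2,z]).round(1),end=" ")
    print("lean deg x,y",np.degrees(np.arctan(a[:2])).round(1))
E
python3 -m handwheel '{"dr":[[-0.029,0.018,0.029],[-0.029,0.018,0.029],[0,0,0],[0,0,0],[0,0,0],[0,0,0],[0,0,0],[0,0,0],[0,0,0],[0,0,0]],"xyz":[[0,0,0],[0,0,0],[0,0,0],[-5.8,5,-7.7],[-5.8,5,-7.6],[0,0,0],[0,0,0],[0,0,0],[0,0,0],[0,0,0]],"jaw":[10,10,10,10,10,10,10,10,10,10]}'
python3 - <<'E'
from h import *
ht();tell([625.3,-119.5,240],1.9,60,0)
upright([625,-119],130,215)
# wells: dark holes in block top, relative check
f=np.load("scene0.npz");p,d=f["p"],f["d"];v,u=np.mgrid[:480,:640]
for n in("scene",):
    P=ray(n,np.c_[u.ravel(),v.ravel()],72).reshape(480,640,3)
    m=(abs(P[...,0]-627)<23)&(abs(P[...,1]+171)<82)&(d>0);W=world(n,np.c_[u[m],v[m]],d[m])
    deep=np.zeros((480,640),np.uint8);deep[m]=(W[:,2]<66)
    k,l,s,c=cv2.connectedComponentsWithStats(deep)
    for i in range(1,k):
        if s[i,4]>12:print("hole",s[i].tolist(),P[l==i].mean(0).round(1),P[l==i].min(0).round(),P[l==i].max(0).round())
E
```

```text
clock: 8.73
ee_pos: [620.2, -118.0, 245.1]
eef_rot: [-2.703, -0.047, -1.57]
wrist_force: [0.4, 0.4, -0.8]
gripper_width: 15.1
head 1.95 tilt 60.29
turn [-0.0001 -0.005   0.0018] shift after [-1.9  1.6  0.9] tcp [ 620.2 -118.   245.1] width 15.1 t 8.73
side [381, 135, 9, 21, 128] scene [307, 292, 10, 41, 352] z 130 [ 625.4 -118.7  130. ] z 215 [ 623.8 -116.3  215. ] lean deg x,y [-1.   1.6]
hole [307, 352, 12, 7, 49] [ 626.3 -119.7   72. ] [ 620. -129.   72.] [ 631. -110.   72.]
hole [282, 363, 13, 9, 56] [ 628.  -171.2   72. ] [ 622. -182.   72.] [ 634. -160.   72.]
hole [247, 367, 19, 10, 21] [ 605.1 -223.4   72. ] [ 604. -240.   72.] [ 606. -204.   72.]
hole [256, 377, 14, 7, 53] [ 629.4 -222.    72. ] [ 623. -234.   72.] [ 635. -211.   72.]
```

Run:
```python
from h import *
for n in("scene","side"):
    col,uv,W=cloud(n)
    for yc in(-93,-146,-198):
        q=W[(abs(W[:,1]-yc)<9)&(abs(W[:,0]-626)<45)&(abs(W[:,2]-72)<2)]
        if len(q)>8:
            h,e=np.histogram(q[:,0],np.arange(590,666,3));print(n,yc,len(q),dict(zip(e[:-1].tolist(),h.tolist())))
```

```text
scene -93 123 {590: 1, 593: 0, 596: 1, 599: 3, 602: 6, 605: 7, 608: 12, 611: 7, 614: 9, 617: 10, 620: 6, 623: 9, 626: 7, 629: 4, 632: 0, 635: 0, 638: 0, 641: 4, 644: 9, 647: 9, 650: 2, 653: 2, 656: 1, 659: 2, 662: 5}
scene -146 143 {590: 0, 593: 0, 596: 0, 599: 0, 602: 3, 605: 14, 608: 7, 611: 11, 614: 12, 617: 9, 620: 12, 623: 6, 626: 9, 629: 13, 632: 2, 635: 0, 638: 0, 641: 1, 644: 10, 647: 12, 650: 17, 653: 5, 656: 0, 659: 0, 662: 0}
scene -198 145 {590: 0, 593: 0, 596: 0, 599: 0, 602: 0, 605: 7, 608: 13, 611: 12, 614: 10, 617: 10, 620: 11, 623: 11, 626: 10, 629: 11, 632: 7, 635: 0, 638: 0, 641: 0, 644: 6, 647: 10, 650: 10, 653: 17, 656: 0, 659: 0, 662: 0}
side -93 26 {590: 0, 593: 0, 596: 1, 599: 1, 602: 1, 605: 1, 608: 0, 611: 0, 614: 0, 617: 0, 620: 0, 623: 0, 626: 0, 629: 0, 632: 0, 635: 0, 638: 0, 641: 0, 644: 4, 647: 4, 650: 5, 653: 2, 656: 0, 659: 0, 662: 0}
side -146 69 {590: 0, 593: 0, 596: 0, 599: 0, 602: 2, 605: 6, 608: 6, 611: 4, 614: 4, 617: 4, 620: 3, 623: 1, 626: 4, 629: 7, 632: 5, 635: 4, 638: 3, 641: 4, 644: 3, 647: 4, 650: 4, 653: 1, 656: 0, 659: 0, 662: 0}
```

```bash
python3 -m handwheel '{"dr":[[0,0,0],[0,0,0],[0,0,0],[0,0,0],[0,0,0],[0,0,0],[0,0,0],[0,0,0],[0,0,0],[0,0,0]],"xyz":[[0.6,0.6,1],[-13,0,7.5],[-13,0,7.5],[-13,0,7.5],[-8.6,0,5],[-8.6,0,5],[-8.6,0,5],[-8.6,0,5],[0,0,0],[0,0,0]],"jaw":[10,10,10,10,10,10,10,10,10,10]}'
python3 - <<'E'
from h import *
ht();tell([627,-119.5,136],1.9,60,0);upright([626,-119],75,125)
E
```

```text
clock: 9.67
ee_pos: [621.8, -119.1, 160.0]
eef_rot: [-2.703, -0.046, -1.568]
wrist_force: [0.3, -0.1, -0.4]
gripper_width: 15.0
head 1.91 tilt 60.25
turn [ 0.0002 -0.0043  0.0008] shift after [-18.2   0.6  10.5] tcp [ 621.8 -119.1  160. ] width 15.0 t 9.67
side [379, 162, 6, 8, 27] scene [308, 333, 10, 25, 198] z 75 [ 628.2 -119.9   75. ] z 125 [ 610.  -106.9  125. ] lean deg x,y [-20.   14.6]
```

```bash
python3 -m handwheel '{"dr":[[0,0,0],[0,0,0],[0,0,0],[0,0,0],[0,0,0],[0,0,0],[0,0,0],[0,0,0],[0,0,0],[0,0,0]],"xyz":[[-6,0,3.5],[-6,0,3.5],[-5,0,3],[0,0,0],[0,0,0],[0,0,0],[0,0,0],[0,0,0],[0,0,0],[0,0,0]],"jaw":[10,10,10,10,10,32,32,32,32,32]}'
python3 - <<'E'
from h import *
ht();tell([627,-119.5,136],1.9,60,0);
p,_=imaging.camera("scene");q,_=imaging.camera("wrist");cv2.imwrite("pics/c4.png",np.hstack([cv2.resize(p[230:410,230:400],(400,424)),cv2.resize(q[240:480,200:440],(400,424))]))
E
```

```text
clock: 10.6
ee_pos: [622.0, -119.1, 140.8]
eef_rot: [-2.703, -0.046, -1.57]
wrist_force: [0.7, 0.3, 0.0]
gripper_width: 32.0
head 1.91 tilt 60.31
turn [ 0.0006 -0.0053  0.0014] shift after [-1.6  0.6  0.7] tcp [ 622.  -119.1  140.8] width 32.0 t 10.6
```

View pics/c4.png

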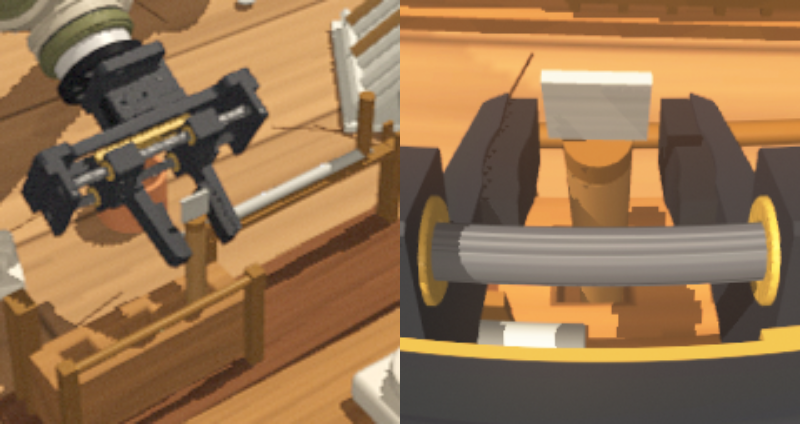

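View: short carver stands in the well nearest the bolt handle, jaws open around it. I'll retreat and turn back.

```bash
python3 -m handwheel '{"dr":[[0,0,0],[0,0,0],[0,0,0],[0,0,0],[0,0,0],[0.052,-0.064,-0.068],[0.052,-0.064,-0.068],[0.052,-0.064,-0.068],[0.052,-0.064,-0.068],[0.052,-0.064,-0.068]],"xyz":[[0,0,-15],[0,0,-25],[0,0,-30],[0,0,-30],[0,0,-30],[0,0,0],[0,0,0],[0,0,0],[0,0,0],[0,0,0]],"jaw":[32,32,32,44,44,44,44,44,44,44]}' 
python3 -m handwheel '{"dr":[[0.052,-0.064,-0.068],[0.052,-0.064,-0.068],[0.052,-0.064,-0.068],[0.052,-0.064,-0.068],[0.052,-0.064,-0.068],[0.052,-0.064,-0.068],[0,0,0],[0,0,0],[0,0,0],[0,0,0]],"xyz":[[0,0,0],[0,0,0],[0,0,0],[0,0,0],[0,0,0],[0,0,0],[0,0,-10],[0,0,-10],[0,0,-10],[0,0,0]],"jaw":[44,44,44,44,44,44,44,44,44,44]}'
python3 - <<'E'
from h import *
ht();tell([383.5,325.4,111],56,15,80)
upright([627,-119.5],80,140)
E
```

```text
clock: 11.53
ee_pos: [509.0, -122.7, 205.3]
eef_rot: [-2.801, -0.669, -1.09]
wrist_force: [1.0, 0.3, -0.6]
gripper_width: 43.8
clock: 12.37
ee_pos: [503.7, -129.4, 235.6]
eef_rot: [-2.676, -1.356, -0.429]
wrist_force: [0.0, -0.2, 0.5]
gripper_width: 44.3
head 53.49 tilt 17.48
turn [ 0.0391 -0.0414 -0.0343] shift after [ 267.  -354.   114.6] tcp [ 503.7 -129.4  235.6] width 44.3 t 12.37
side [380, 150, 9, 22, 120] scene [308, 329, 10, 28, 226] z 80 [ 628.8 -120.3   80. ] z 140 [ 630.1 -121.9  140. ] lean deg x,y [ 1.2 -1.5]
```

```bash
python3 -m handwheel '{"dr":[[0.039,-0.041,-0.034],[0,0,0],[0,0,0],[0,0,0],[0,0,0],[0,0,0],[0,0,0],[0,0,0],[0,0,0],[0,0,0]],"xyz":[[0,0,0],[19,-25.3,7],[19,-25.3,7],[19,-25.3,7],[19,-25.3,7],[19,-25.3,7],[19,-25.3,7],[19,-25.3,7],[19,-25.3,7],[19,-25.3,7]],"jaw":[44,44,44,44,44,44,44,44,44,44]}' 
python3 -m handwheel '{"dr":[[0,0,0],[0,0,0],[0,0,0],[0,0,0],[0,0,0],[0,0,0],[0,0,0],[0,0,0],[0,0,0],[0,0,0]],"xyz":[[19,-25.3,7],[19,-25.3,7],[19,-25.3,7],[19,-25.3,7],[19,-25.3,7],[0,0,0],[0,0,0],[0,0,0],[0,0,0],[0,0,0]],"jaw":[44,44,44,44,44,44,44,44,44,44]}'
python3 - <<'E'
from h import *
ht();tell([383.5,325.4,111],56,15,0)
E
```

```text
clock: 13.3
ee_pos: [414.6, 150.0, 217.2]
eef_rot: [-2.645, -1.406, -0.344]
wrist_force: [0.9, 0.6, 0.4]
gripper_width: 44.2
clock: 14.13
ee_pos: [367.4, 301.9, 208.8]
eef_rot: [-2.646, -1.406, -0.344]
wrist_force: [0.4, -0.1, 0.1]
gripper_width: 43.9
head 55.99 tilt 14.92
turn [-0.0036  0.0015 -0.0011] shift after [ 2.2  0.2 95.8] tcp [367.4 301.9 208.8] width 43.9 t 14.13
```

```bash
python3 -m handwheel '{"dr":[[0,0,0],[0,0,0],[0,0,0],[0,0,0],[0,0,0],[0,0,0],[0,0,0],[0,0,0],[0,0,0],[0,0,0]],"xyz":[[2.2,0,20],[0,0,22],[0,0,20],[0,0,18],[0,0,10],[0,0,6],[0,0,0],[0,0,0],[0,0,0],[0,0,0]],"jaw":[44,44,44,44,44,44,10,10,10,10]}' 25
python3 -m handwheel '{"dr":[[0,0,0],[0,0,0],[0,0,0],[0,0,0],[0,0,0],[0,0,0],[0,0,0],[0,0,0],[0,0,0],[0,0,0]],"xyz":[[0,0,0],[0,0,0],[0,0,0],[3,0,-12],[4,0,-15],[6,0,-24],[8,0,-30],[8,0,-30],[8,0,-30],[0,0,0]],"jaw":[10,10,10,10,10,10,10,10,10,10]}' 25
python3 - <<'E'
from h import *
ht();tell([628.5,-171.5,240],1.9,60,0)
p,P,m=held();cv2.imwrite("pics/c5.png",p[200:480,60:500])
s=P[m&(P[:,0]>10)];print(s[np.argsort(s[:,0])][-5:].round(0).tolist())
E
```

```text
clock: 14.97
ee_pos: [381.9, 325.3, 117.4]
eef_rot: [-2.645, -1.408, -0.346]
wrist_force: [-0.4, 0.1, 0.5]
gripper_width: 19.7
clock: 15.8
ee_pos: [382.9, 325.4, 268.0]
eef_rot: [-2.643, -1.409, -0.358]
wrist_force: [-0.3, -0.6, 0.7]
gripper_width: 14.9
head 56.13 tilt 15.4
turn [-0.5917  0.7177  0.7676] shift after [ 90.2 504.8 206.3] tcp [382.9 325.4 268. ] width 14.9 t 15.8
horn 1870 angle above tool x 84.4 through [ 14.2 -30.7] [-70.  -6. -73.] [55.  6. 40.]
[[55.0, -1.0, -21.0], [55.0, -2.0, -23.0], [55.0, -0.0, -21.0], [55.0, -1.0, -21.0], [55.0, -2.0, -22.0]]
```

View pics/c5.png

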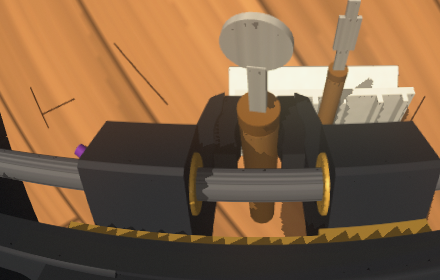

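View: disc carver held at the grip, disc at crop (256,40). Long remains in the rest at (345,50).

```bash
python3 -m handwheel '{"dr":[[0,0,0],[0,0,0],[0,0,0],[0,0,0],[0,0,0],[0,0,0],[0,0,0],[0,0,0],[0,0,0],[0,0,0]],"xyz":[[-20,26,-7],[-20,26,-7],[-20,26,-7],[-20,26,-7],[-20,26,-7],[-20,26,-7],[-20,26,-7],[-20,26,-7],[-20,26,-7],[-20,26,-7]],"jaw":[10,10,10,10,10,10,10,10,10,10]}' 
python3 -m handwheel '{"dr":[[-0.05,0.06,0.064],[-0.05,0.06,0.064],[-0.05,0.06,0.064],[-0.05,0.06,0.064],[-0.05,0.06,0.064],[-0.05,0.06,0.064],[-0.05,0.06,0.064],[-0.05,0.06,0.064],[-0.05,0.06,0.064],[-0.05,0.06,0.064]],"xyz":[[0,0,0],[0,0,0],[0,0,0],[0,0,0],[0,0,0],[0,0,0],[0,0,0],[0,0,0],[0,0,0],[0,0,0]],"jaw":[10,10,10,10,10,10,10,10,10,10]}' 
python3 -m handwheel '{"dr":[[-0.046,0.059,0.064],[-0.046,0.059,0.064],[0,0,0],[0,0,0],[0,0,0],[0,0,0],[0,0,0],[0,0,0],[0,0,0],[0,0,0]],"xyz":[[0,0,0],[0,0,0],[0,0,0],[0,0,0],[0,0,0],[0,0,0],[0,0,0],[0,0,0],[0,0,0],[0,0,0]],"jaw":[10,10,10,10,10,10,10,10,10,10]}'
python3 - <<'E'
from h import *
ht();tell([628.5,-171.5,240],1.9,60,0)
E
```

```text
clock: 16.68
ee_pos: [479.5, 2.8, 276.2]
eef_rot: [-2.643, -1.407, -0.341]
wrist_force: [-0.2, -0.4, -0.3]
gripper_width: 15.1
clock: 17.52
ee_pos: [478.8, 3.9, 276.0]
eef_rot: [-2.777, -0.285, -1.38]
wrist_force: [0.6, 0.2, 0.5]
gripper_width: 15.0
clock: 18.35
ee_pos: [480.5, 4.9, 278.3]
eef_rot: [-2.721, -0.095, -1.53]
wrist_force: [0.0, 0.2, -0.7]
gripper_width: 14.9
head 3.54 tilt 58.68
turn [-0.0175  0.0228  0.0267] shift after [ 37.9 181.2 136.2] tcp [480.5   4.9 278.3] width 14.9 t 18.35
```

```bash
python3 -m handwheel '{"dr":[[-0.0175,0.023,0.027],[0,0,0],[0,0,0],[0,0,0],[0,0,0],[0,0,0],[0,0,0],[0,0,0],[0,0,0],[0,0,0]],"xyz":[[0,0,0],[5.4,25.9,19.5],[5.4,25.9,19.5],[5.4,25.9,19.5],[5.4,25.9,19.5],[5.4,25.9,19.5],[5.4,25.9,19.5],[5.4,25.9,19.5],[0,0,0],[0,0,0]],"jaw":[10,10,10,10,10,10,10,10,10,10]}'
python3 - <<'E'
from h import *
ht();tell([628.5,-171.5,240],1.9,60,0);upright([628,-171],130,215)
E
```

```text
clock: 19.18
ee_pos: [623.8, -172.7, 241.8]
eef_rot: [-2.706, -0.043, -1.561]
wrist_force: [-1.0, 0.5, -0.4]
gripper_width: 15.1
head 1.84 tilt 59.96
turn [ 0.0005  0.0007 -0.0014] shift after [ 0.8 -1.1 -1. ] tcp [ 623.8 -172.7  241.8] width 15.1 t 19.18
side [404, 128, 9, 26, 167] scene [280, 306, 11, 41, 376] z 130 [ 633.  -175.4  130. ] z 215 [ 629.  -171.4  215. ] lean deg x,y [-2.7  2.7]
```

Run:
```python
from h import *
p,_=imaging.camera("scene");q,_=imaging.camera("side");cv2.imwrite("pics/c6.png",np.hstack([cv2.resize(p[270:400,235:355],(390,422),interpolation=cv2.INTER_CUBIC),cv2.resize(q[100:220,350:460],(387,422),interpolation=cv2.INTER_CUBIC)]))
# per view: expected butt pixel if vertical below the grasp
P,T=pose();g=P+T.apply([0,0,6]);b=g-[0,0,113]
for n in("scene","side"):print(n,proj(n,[g,b,[628.5,-171.5,72]]).round(1).tolist())
```

```text
scene [[284.3, 290.4], [287.2, 343.7], [288.1, 367.5]]
side [[412.4, 110.7], [404.8, 153.5], [401.9, 172.1]]
```

View pics/c6.png

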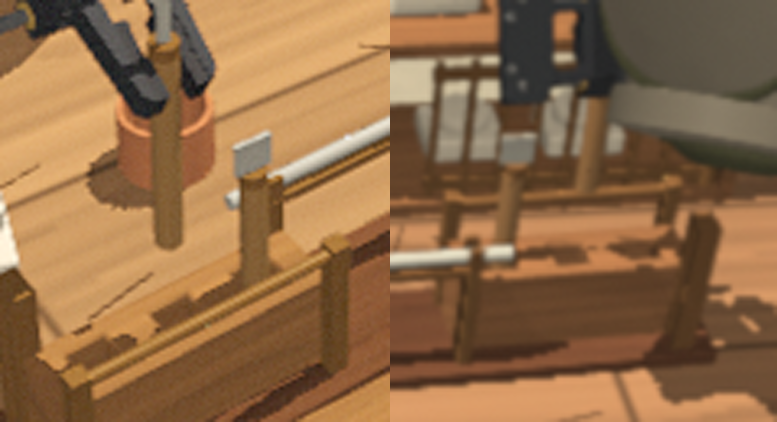

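```bash
python3 -m handwheel '{"dr":[[0,0,0],[0,0,0],[0,0,0],[0,0,0],[0,0,0],[0,0,0],[0,0,0],[0,0,0],[0,0,0],[0,0,0]],"xyz":[[-0.8,-2.5,-1.3],[-13,0,7.5],[-13,0,7.5],[-13,0,7.5],[-8.6,0,5],[-8.6,0,5],[-8.6,0,5],[-8.6,0,5],[0,0,0],[0,0,0]],"jaw":[10,10,10,10,10,10,10,10,10,10]}'
python3 - <<'E'
from h import *
ht();tell([628.5,-171.5,136],1.9,60,0)
print(r.observe()["wrist_force"].round(1),r.observe()["torque"].round(2))
E
```

```text
clock: 20.22
ee_pos: [621.8, -168.7, 157.9]
eef_rot: [-2.706, -0.044, -1.562]
wrist_force: [-0.3, 0.6, -0.1]
gripper_width: 15.0
head 1.9 tilt 59.99
turn [-0.0005  0.0002 -0.0007] shift after [-15.7   3.   10.7] tcp [ 621.8 -168.7  157.9] width 15.0 t 20.22
[-0.3  0.6 -0.1] [-0.01  0.41  0.06]
```

```bash
python3 -m handwheel '{"dr":[[0,0,0],[0,0,0],[0,0,0],[0,0,0],[0,0,0],[0,0,0],[0,0,0],[0,0,0],[0,0,0],[0,0,0]],"xyz":[[-6,0.5,3.5],[-6,0.5,3.5],[-4,0,2.3],[0,0,0],[0,0,0],[0,0,0],[0,0,0],[0,0,0],[0,0,0],[0,0,0]],"jaw":[10,10,10,10,10,32,32,32,32,32]}' 
python3 -m handwheel '{"dr":[[0,0,0],[0,0,0],[0,0,0],[0,0,0],[0,0,0],[0.052,-0.064,-0.068],[0.052,-0.064,-0.068],[0.052,-0.064,-0.068],[0.052,-0.064,-0.068],[0.052,-0.064,-0.068]],"xyz":[[0,0,-15],[0,0,-25],[0,0,-30],[0,0,-30],[0,0,-30],[0,0,-10],[0,0,-10],[0,0,-10],[0,0,-10],[0,0,-10]],"jaw":[32,32,32,44,44,44,44,44,44,44]}' 
python3 -m handwheel '{"dr":[[0.052,-0.064,-0.068],[0.052,-0.064,-0.068],[0.052,-0.064,-0.068],[0.052,-0.064,-0.068],[0.052,-0.064,-0.068],[0.052,-0.064,-0.068],[0,0,0],[0,0,0],[0,0,0],[0,0,0]],"xyz":[[0,0,0],[0,0,0],[0,0,0],[0,0,0],[0,0,0],[0,0,0],[0,0,0],[0,0,0],[0,0,0],[0,0,0]],"jaw":[44,44,44,44,44,44,44,44,44,44]}'
python3 - <<'E'
from h import *
ht();tell([433.6,292.2,111],56,15,80)
upright([629,-171.5],80,140);upright([627,-119.5],80,140)
E
```

```text
clock: 21.05
ee_pos: [622.1, -170.3, 139.5]
eef_rot: [-2.706, -0.044, -1.563]
wrist_force: [0.5, 0.1, -0.4]
gripper_width: 32.0
clock: 21.88
ee_pos: [471.0, -179.6, 234.2]
eef_rot: [-2.803, -0.678, -1.073]
wrist_force: [0.4, -0.1, 0.2]
gripper_width: 43.8
clock: 22.72
ee_pos: [471.5, -179.1, 233.5]
eef_rot: [-2.669, -1.36, -0.408]
wrist_force: [0.3, -0.1, -0.6]
gripper_width: 44.1
head 53.86 tilt 16.93
turn [ 0.0264 -0.0328 -0.0312] shift after [ 325.3 -295.   128. ] tcp [ 471.5 -179.1  233.5] width 44.1 t 22.72
side [400, 150, 10, 21, 132] scene [282, 340, 10, 28, 240] z 80 [ 627.7 -172.7   80. ] z 140 [ 637.5 -176.6  140. ] lean deg x,y [ 9.3 -3.7]
side [379, 150, 10, 21, 121] scene [308, 329, 10, 27, 223] z 80 [ 621.4 -117.    80. ] z 140 [ 629.1 -121.2  140. ] lean deg x,y [ 7.3 -4. ]
```

```bash
python3 -m handwheel '{"dr":[[0.026,-0.033,-0.031],[0,0,0],[0,0,0],[0,0,0],[0,0,0],[0,0,0],[0,0,0],[0,0,0],[0,0,0],[0,0,0]],"xyz":[[0,0,0],[25,-22.7,8],[25,-22.7,8],[25,-22.7,8],[25,-22.7,8],[25,-22.7,8],[25,-22.7,8],[25,-22.7,8],[25,-22.7,8],[25,-22.7,8]],"jaw":[44,44,44,44,44,44,44,44,44,44]}' 
python3 -m handwheel '{"dr":[[0,0,0],[0,0,0],[0,0,0],[0,0,0],[0,0,0],[0,0,0],[0,0,0],[0,0,0],[0,0,0],[0,0,0]],"xyz":[[25,-22.7,8],[25,-22.7,8],[25,-22.7,8],[25,-22.7,8],[0,0,0],[0,0,0],[0,0,0],[0,0,0],[0,0,0],[0,0,0]],"jaw":[44,44,44,44,44,44,44,44,44,44]}'
python3 - <<'E'
from h import *
ht();tell([433.6,292.2,111],56,15,0)
E
```

```text
clock: 23.75
ee_pos: [433.4, 132.1, 222.1]
eef_rot: [-2.648, -1.41, -0.348]
wrist_force: [0.5, 0.3, -0.2]
gripper_width: 43.9
clock: 24.58
ee_pos: [417.5, 267.3, 216.8]
eef_rot: [-2.649, -1.409, -0.347]
wrist_force: [0.1, 1.2, 0.1]
gripper_width: 44.0
head 56.0 tilt 14.92
turn [0.0006 0.0014 0.0001] shift after [  1.2  -0.6 103.8] tcp [417.5 267.3 216.8] width 44.0 t 24.58
```

```bash
python3 -m handwheel '{"dr":[[0,0,0],[0,0,0],[0,0,0],[0,0,0],[0,0,0],[0,0,0],[0,0,0],[0,0,0],[0,0,0],[0,0,0]],"xyz":[[1.2,-0.6,22],[0,0,24],[0,0,22],[0,0,18],[0,0,12],[0,0,6],[0,0,0],[0,0,0],[0,0,0],[0,0,0]],"jaw":[44,44,44,44,44,44,10,10,10,10]}' 25
python3 -m handwheel '{"dr":[[0,0,0],[0,0,0],[0,0,0],[0,0,0],[0,0,0],[0,0,0],[0,0,0],[0,0,0],[0,0,0],[0,0,0]],"xyz":[[0,0,0],[0,0,0],[0,0,0],[3,0,-12],[4,0,-15],[6,0,-24],[8,0,-30],[8,0,-30],[8,0,-30],[0,0,0]],"jaw":[10,10,10,10,10,10,10,10,10,10]}' 25
python3 - <<'E'
from h import *
ht();tell([630.3,-223.3,250],1.9,60,0)
p,P,m=held()
s=P[m&(P[:,0]>10)];print(s[np.argsort(s[:,0])][-5:].round(0).tolist())
E
```

```text
clock: 25.42
ee_pos: [432.6, 291.7, 117.4]
eef_rot: [-2.648, -1.411, -0.349]
wrist_force: [-0.1, 0.1, -0.2]
gripper_width: 19.5
clock: 26.25
ee_pos: [433.3, 292.0, 268.1]
eef_rot: [-2.647, -1.412, -0.362]
wrist_force: [1.3, 0.4, 0.9]
gripper_width: 15.0
head 56.11 tilt 15.37
turn [-0.5871  0.7157  0.7706] shift after [ 74.3 521.5 158.8] tcp [433.3 292.  268.1] width 15.0 t 26.25
horn 1803 angle above tool x 82.9 through [ 13.9 -33.6] [-70.  -6. -73.] [76.  6. 40.]
[[76.0, -4.0, -34.0], [76.0, -4.0, -34.0], [76.0, -4.0, -33.0], [76.0, -5.0, -34.0], [76.0, -5.0, -34.0]]
```

```bash
python3 -m handwheel '{"dr":[[0,0,0],[0,0,0],[0,0,0],[0,0,0],[0,0,0],[0,0,0],[0,0,0],[0,0,0],[0,0,0],[0,0,0]],"xyz":[[-24,22.5,-7.5],[-24,22.5,-7.5],[-24,22.5,-7.5],[-24,22.5,-7.5],[-24,22.5,-7.5],[-24,22.5,-7.5],[-24,22.5,-7.5],[-24,22.5,-7.5],[-24,22.5,-7.5],[-24,22.5,-7.5]],"jaw":[10,10,10,10,10,10,10,10,10,10]}' 
python3 -m handwheel '{"dr":[[-0.05,0.06,0.064],[-0.05,0.06,0.064],[-0.05,0.06,0.064],[-0.05,0.06,0.064],[-0.05,0.06,0.064],[-0.05,0.06,0.064],[-0.05,0.06,0.064],[-0.05,0.06,0.064],[-0.05,0.06,0.064],[-0.05,0.06,0.064]],"xyz":[[0,0,0],[0,0,0],[0,0,0],[0,0,0],[0,0,0],[0,0,0],[0,0,0],[0,0,0],[0,0,0],[0,0,0]],"jaw":[10,10,10,10,10,10,10,10,10,10]}' 
python3 -m handwheel '{"dr":[[-0.056,0.067,0.073],[-0.05,0.065,0.073],[0,0,0],[0,0,0],[0,0,0],[0,0,0],[0,0,0],[0,0,0],[0,0,0],[0,0,0]],"xyz":[[0,0,0],[0,0,0],[0,0,0],[0,0,0],[0,0,0],[0,0,0],[0,0,0],[0,0,0],[0,0,0],[0,0,0]],"jaw":[10,10,10,10,10,10,10,10,10,10]}'
python3 - <<'E'
from h import *
ht();tell([630.3,-223.3,250],1.9,60,0)
upright([629,-171.5],80,140);upright([627,-119.5],80,140)
E
```

```text
clock: 27.13
ee_pos: [478.0, -44.1, 271.7]
eef_rot: [-2.646, -1.409, -0.344]
wrist_force: [0.3, 0.6, -0.5]
gripper_width: 15.3
clock: 27.97
ee_pos: [477.6, -42.9, 271.6]
eef_rot: [-2.776, -0.286, -1.386]
wrist_force: [0.3, 0.8, -0.3]
gripper_width: 15.0
clock: 28.8
ee_pos: [479.3, -42.1, 273.7]
eef_rot: [-2.714, -0.062, -1.557]
wrist_force: [-0.8, -0.2, -0.5]
gripper_width: 15.4
head 2.33 tilt 59.68
turn [-0.0019  0.0057  0.0116] shift after [ 52.  186.1 131.4] tcp [479.3 -42.1 273.7] width 15.4 t 28.8Traceback (most recent call last):
  File "<stdin>", line 3, in <module>
  File "h.py", line 56, in upright
    i=1+np.argmax(st[1:,4]);ys,xs=np.nonzero(lab==i)
        ~~~~~~~~~^^^^^^^^^^
    return _wrapfunc(a, 'argmax', axis=axis, out=out, **kwds)
    return bound(*args, **kwds)
ValueError: attempt to get argmax of an empty sequence
```

```bash
python3 -m handwheel '{"dr":[[-0.002,0.006,0.012],[0,0,0],[0,0,0],[0,0,0],[0,0,0],[0,0,0],[0,0,0],[0,0,0],[0,0,0],[0,0,0]],"xyz":[[0,0,0],[0,35,0],[0,35,0],[0,35,0],[0,35,0],[13,23,33],[13,23,33],[13,0,33],[13,0,33],[0,0,0]],"jaw":[10,10,10,10,10,10,10,10,10,10]}'
python3 - <<'E'
from h import *
ht();tell([630.3,-223.3,250],1.9,60,0);upright([630,-223],140,225)
p,_=imaging.camera("scene");q,_=imaging.camera("side");cv2.imwrite("pics/c7.png",np.hstack([cv2.resize(p[270:410,225:345],(390,455),interpolation=cv2.INTER_CUBIC),cv2.resize(q[100:220,350:460],(387,455),interpolation=cv2.INTER_CUBIC)]))
P,T=pose();g=P+T.apply([0,0,6]);b=g-[0,0,113]
for n in("scene","side"):print(n,proj(n,[g,b,[630.3,-223.3,72]]).round(1).tolist())
E
```

```text
clock: 29.68
ee_pos: [628.3, -222.5, 251.3]
eef_rot: [-2.704, -0.045, -1.562]
wrist_force: [-1.4, 0.1, -0.5]
gripper_width: 15.4
head 1.97 tilt 60.03
turn [-0.0019 -0.0006 -0.0007] shift after [-0.1  0.9 -3.6] tcp [ 628.3 -222.5  251.3] width 15.4 t 29.68
side [424, 122, 11, 27, 182] scene [253, 312, 13, 44, 399] z 140 [ 611.2 -213.2  140. ] z 225 [ 638.8 -224.6  225. ] lean deg x,y [18.  -7.6]
scene [[254.9, 297.4], [259.9, 351.9], [262.3, 380.6]]
side [[435.8, 105.6], [426.5, 148.9], [422.1, 170.6]]
```

View pics/c7.png

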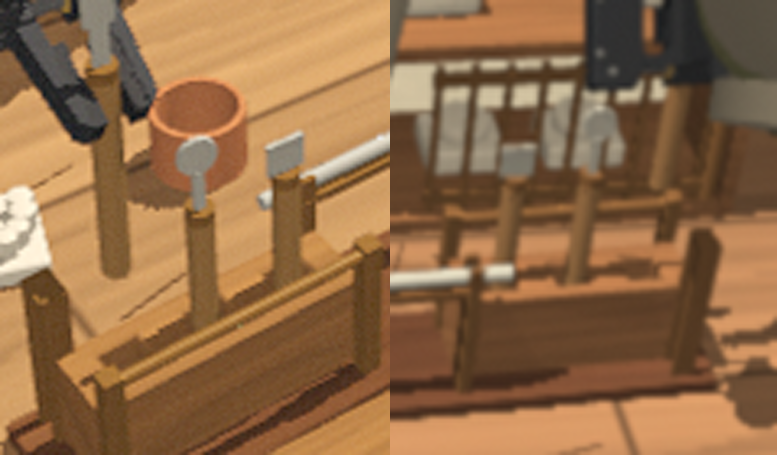

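```bash
python3 -m handwheel '{"dr":[[0,0,0],[0,0,0],[0,0,0],[0,0,0],[0,0,0],[0,0,0],[0,0,0],[0,0,0],[0,0,0],[0,0,0]],"xyz":[[-2,-1.3,-3.5],[-15,0,8.7],[-15,0,8.7],[-13,0,7.5],[-8.6,0,5],[-8.6,0,5],[-8.6,0,5],[-8.6,0,5],[-4.3,0,2.5],[0,0,0]],"jaw":[10,10,10,10,10,10,10,10,10,10]}'
python3 - <<'E'
from h import *
ht();tell([629.5,-222,136],1.9,60,0)
print(r.observe()["wrist_force"].round(1),r.observe()["torque"].round(2))
E
```

```text
clock: 30.72
ee_pos: [622.8, -223.1, 165.2]
eef_rot: [-2.697, -0.046, -1.585]
wrist_force: [4.2, 0.9, 24.9]
gripper_width: 15.4
head 1.85 tilt 60.89
turn [ 0.0026 -0.0155  0.0026] shift after [-22.   -0.9  14.4] tcp [ 622.8 -223.1  165.2] width 15.4 t 30.72
[ 4.2  0.9 24.9] [ 0.18 -3.13  0.06]
```

Contact of 25 N: the butt seems to have caught on the mouth. I'll lift and look.

```bash
python3 -m handwheel '{"dr":[[0,0,0],[0,0,0],[0,0,0],[0,0,0],[0,0,0],[0,0,0],[0,0,0],[0,0,0],[0,0,0],[0,0,0]],"xyz":[[8.6,0,-5],[8.6,0,-5],[8.6,0,-5],[8.6,0,-5],[8.6,0,-5],[8.6,0,-5],[0,0,0],[0,0,0],[0,0,0],[0,0,0]],"jaw":[10,10,10,10,10,10,10,10,10,10]}'
python3 - <<'E'
from h import *
ht();tell([629.5,-222,136],1.9,60,0)
p,d=imaging.camera("scene");q,_=imaging.camera("side");cv2.imwrite("pics/c8.png",np.hstack([cv2.resize(p[270:410,225:345],(390,455),interpolation=cv2.INTER_CUBIC),cv2.resize(q[100:220,350:460],(387,455),interpolation=cv2.INTER_CUBIC)]))
P,T=pose();g=P+T.apply([0,0,6]);b=g-[0,0,113]
for n in("scene","side"):print(n,proj(n,[g,b,[630.3,-223.3,72]]).round(1).tolist())
E
```

```text
clock: 31.55
ee_pos: [620.1, -221.5, 217.4]
eef_rot: [-2.706, -0.043, -1.562]
wrist_force: [0.3, -0.1, -1.2]
gripper_width: 15.3
head 1.85 tilt 59.98
turn [ 0.0001  0.0004 -0.0014] shift after [-65.8   0.8  42.8] tcp [ 620.1 -221.5  217.4] width 15.3 t 31.55
scene [[256.0, 313.8], [260.8, 365.9], [262.3, 380.6]]
side [[432.8, 120.7], [423.9, 162.0], [422.1, 170.6]]
```

View pics/c8.png

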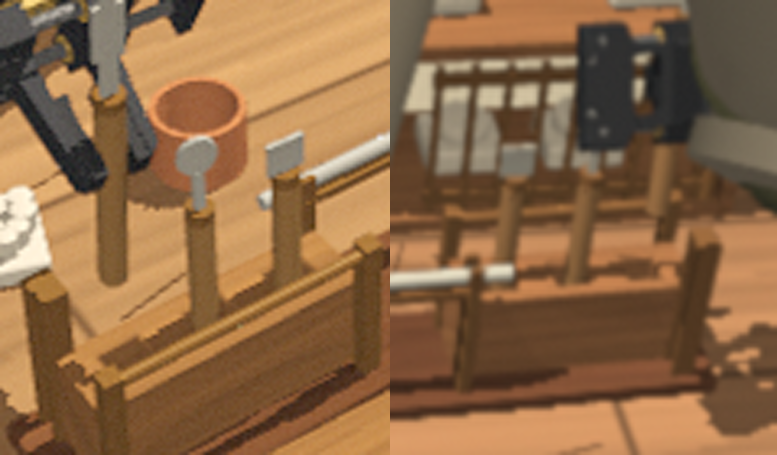

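```bash
python3 -m handwheel '{"dr":[[0,0,0],[0,0,0],[0,0,0],[0,0,0],[0,0,0],[0,0,0],[0,0,0],[0,0,0],[0,0,0],[0,0,0]],"xyz":[[2.1,0.6,3.6],[-10,0,5.8],[-10,0,5.8],[-10,0,5.8],[0,0,0],[0,0,0],[0,0,0],[0,0,0],[0,0,0],[0,0,0]],"jaw":[10,10,10,10,10,10,10,10,10,10]}'
python3 - <<'E'
from h import *
ht();tell([629.8,-222.3,163],1.9,60,0);tell([629.8,-222.3,163],1.9,60,0)
E
```

```text
clock: 32.48
ee_pos: [624.8, -222.0, 183.9]
eef_rot: [-2.705, -0.044, -1.564]
wrist_force: [-0.2, 0.1, -0.9]
gripper_width: 14.9
head 1.88 tilt 60.06
turn [ 0.0004 -0.0011 -0.0001] shift after [-15.6   0.5   8.7] tcp [ 624.8 -222.   183.9] width 14.9 t 32.48
turn [ 0.0004 -0.0011 -0.0001] shift after [-15.6   0.5   8.7] tcp [ 624.8 -222.   183.9] width 14.9 t 32.48
```

```bash
python3 -m handwheel '{"dr":[[0,0,0],[0,0,0],[0,0,0],[0,0,0],[0,0,0],[0,0,0],[0,0,0],[0,0,0],[0,0,0],[0,0,0]],"xyz":[[-5.2,0.3,3],[-5.2,0,3],[-5.2,0,3],[-5.2,0,3],[0,0,0],[0,0,0],[0,0,0],[0,0,0],[0,0,0],[0,0,0]],"jaw":[10,10,10,10,10,10,10,10,10,10]}'
```

```text
clock: 33.32
ee_pos: [624.8, -222.2, 159.5]
eef_rot: [-2.705, -0.044, -1.563]
wrist_force: [1.9, 0.3, -0.2]
gripper_width: 15.2
```

```bash
python3 -m handwheel '{"dr":[[0,0,0],[0,0,0],[0,0,0],[0,0,0],[0,0,0],[0,0,0],[0,0,0],[0,0,0],[0,0,0],[0,0,0]],"xyz":[[-5.2,0,3],[-5.2,0,3],[-5.2,0,3],[-5.2,0,3],[-5.2,0,3],[0,0,0],[0,0,0],[0,0,0],[0,0,0],[0,0,0]],"jaw":[10,10,10,10,10,10,10,10,10,10]}'
python3 - <<'E'
from h import *
tell([629.8,-222.3,125],1.9,60,0)
p,d=imaging.camera("scene");q,_=imaging.camera("wrist");cv2.imwrite("pics/c9.png",np.hstack([cv2.resize(p[270:410,225:345],(390,455),interpolation=cv2.INTER_CUBIC),cv2.resize(q[240:480,200:440],(400,455))]))
E
```

```text
clock: 34.15
ee_pos: [624.8, -222.2, 129.6]
eef_rot: [-2.706, -0.044, -1.563]
wrist_force: [1.1, 0.2, -2.4]
gripper_width: 15.4
turn [ 0.0002 -0.0006 -0.0004] shift after [-1.4  0.3  0.6] tcp [ 624.8 -222.2  129.6] width 15.4 t 34.15
```

```bash
python3 -m handwheel '{"dr":[[0,0,0],[0,0,0],[0,0,0],[0,0,0],[0,0,0],[0,0,0],[0,0,0],[0,0,0],[0,0,0],[0,0,0]],"xyz":[[-1.7,0,1],[0,0,0],[0,0,0],[0,0,0],[0,0,0],[0,0,-12],[0,0,-25],[0,0,-30],[0,0,-35],[0,0,-35]],"jaw":[10,28,28,28,28,28,28,28,28,28]}'
python3 -m handwheel '{"dr":[[0,-0.117,0],[0,-0.117,0],[0,-0.115,0],[0,0,0],[0,0,0],[0,0,0],[0,0,0],[0,0,0],[0,0,0],[0,0,0]],"xyz":[[0,0,0],[0,0,0],[0,0,0],[0,-25,-20],[0,-30,-20],[0,-30,0],[0,-30,0],[0,-30,0],[0,-30,0],[0,-20,0]],"jaw":[28,28,28,28,40,40,40,40,40,40]}'
python3 - <<'E'
from h import *
ht();tell([588.7,70.7,144],1.9,40,0)
for n in("side","scene"):
    p,d=imaging.camera(n);v,u=np.nonzero(d>0);W=world(n,np.c_[u,v],d[v,u]);h=cv2.cvtColor(p,cv2.COLOR_BGR2HSV)[v,u].astype(int)
    for nm,x,y in(("short",627,-120),("mid",628,-172),("long",630,-223)):
        q=W[(np.hypot(W[:,0]-x,W[:,1]-y)<26)&(W[:,2]>82)]
        for lo,hi in((82,92),(115,145),(150,230)):
            s=q[(q[:,2]>lo)&(q[:,2]<hi)];print(n,nm,(lo,hi),len(s),np.median(s,0).round() if len(s) else "",s[:,2].max().round() if len(s) else "")
E
```

```text
clock: 35.08
ee_pos: [504.4, -225.4, 196.4]
eef_rot: [-2.705, -0.044, -1.562]
wrist_force: [-0.4, -0.7, 0.4]
gripper_width: 27.9
clock: 35.92
ee_pos: [468.4, -27.9, 224.9]
eef_rot: [-2.878, -0.057, -1.192]
wrist_force: [0.3, -0.5, -0.3]
gripper_width: 40.0
head 2.52 tilt 45.01
turn [-0.015  -0.0874  0.0009] shift after [ 42.6 -94.6 135.4] tcp [468.4 -27.9 224.9] width 40.0 t 35.92
side short (82, 92) 0  
side short (115, 145) 0  
side short (150, 230) 0  
side mid (82, 92) 0  
side mid (115, 145) 0  
side mid (150, 230) 0  
side long (82, 92) 0  
side long (115, 145) 1 [ 625. -231.  144.] 144.0
side long (150, 230) 140 [ 627. -224.  190.] 220.0
scene short (82, 92) 36 [ 634. -125.   87.] 92.0
scene short (115, 145) 115 [ 634. -125.  130.] 145.0
scene short (150, 230) 136 [ 630. -121.  161.] 172.0
scene mid (82, 92) 37 [ 634. -176.   87.] 91.0
scene mid (115, 145) 120 [ 634. -177.  130.] 145.0
scene mid (150, 230) 198 [ 629. -174.  180.] 196.0
scene long (82, 92) 37 [ 634. -228.   87.] 92.0
scene long (115, 145) 129 [ 634. -227.  130.] 145.0
scene long (150, 230) 305 [ 630. -224.  186.] 222.0
```

Tops measured at 172, 196 and 222 mm (expected 170, 195 and 220), each upright in its own well. Now the bolt.

```bash
python3 -m handwheel '{"dr":[[-0.015,-0.0874,0],[0,0,0],[0,0,0],[0,0,0],[0,0,0],[0,0,0],[0,0,0],[0,0,0],[0,0,0],[0,0,0]],"xyz":[[0,0,0],[0,0,0],[10.6,-23.6,18.8],[10.6,-23.6,18.8],[10.6,-23.6,18.8],[10.6,-23.6,18.8],[0,0,0],[0,0,0],[0,0,0],[0,0,0]],"jaw":[40,40,40,40,40,40,40,40,40,40]}'
python3 - <<'E'
from h import *
ht();tell([588.7,70.7,144],1.9,40,0)
for n in("side","scene"):
    p,d=imaging.camera(n);v,u=np.nonzero(d>0);W=world(n,np.c_[u,v],d[v,u])
    s=W[(np.hypot(W[:,0]-589,W[:,1]-71)<22)&(W[:,2]>122)&(W[:,2]<165)]
    if len(s)>10:print(n,len(s),np.median(s,0).round(1),s.min(0).round(),s.max(0).round())
E
```

```text
clock: 36.85
ee_pos: [547.5, 67.4, 197.6]
eef_rot: [-2.915, -0.054, -1.115]
wrist_force: [-0.3, -1.0, 0.1]
gripper_width: 40.1
head 2.25 tilt 41.87
turn [-0.009  -0.0326  0.0003] shift after [-2.8 -1.9 61.6] tcp [547.5  67.4 197.6] width 40.1 t 36.85
side 73 [584.4  70.7 139.1] [578.  66. 123.] [596.  77. 158.]
scene 129 [593.3  67.2 144.4] [582.  63. 122.] [598.  76. 161.]
```

```bash
python3 -m handwheel '{"dr":[[-0.009,-0.033,0],[0,0,0],[0,0,0],[0,0,0],[0,0,0],[0,0,0],[0,0,0],[0,0,0],[0,0,0],[0,0,0]],"xyz":[[0,0,0],[-2.8,-2,15],[0,0,16],[0,0,16],[0,0,14],[0,0,0],[0,0,0],[0,0,0],[0,0,0],[0,0,0]],"jaw":[40,40,40,40,40,40,8,8,8,8]}' 25
python3 -m handwheel '{"dr":[[0,0,0],[0,0,0],[0,0,0],[0,0,0],[0,0,0],[0,0,0],[0,0,0],[0,0,0],[0,0,0],[0,0,0]],"xyz":[[0,0,0],[0,0,0],[0,0,0],[0,0,0],[0,0,0],[0,0,0],[0,0,0],[0,0,0],[0,0,0],[0,0,0]],"jaw":[8,8,8,8,8,8,8,8,8,8]}' 25
python3 - <<'E'
from h import *
ht();tell([588.7,70.7,144],1.9,40,0)
E
```

```text
clock: 37.78
ee_pos: [584.7, 71.8, 149.7]
eef_rot: [-2.941, -0.051, -1.071]
wrist_force: [0.1, -0.5, 0.5]
gripper_width: 15.7
clock: 38.62
ee_pos: [584.8, 71.9, 149.6]
eef_rot: [-2.941, -0.051, -1.071]
wrist_force: [-5.7, -2.0, 6.9]
gripper_width: 12.7
head 1.99 tilt 40.04
turn [-0.0007 -0.0007  0.0015] shift after [-0.7  1.4  0.8] tcp [584.8  71.9 149.6] width 12.7 t 38.62
```

```bash
python3 -m handwheel '{"dr":[[0,0,0],[0,0,0],[0,0,0],[0,0,0],[0,0,0],[0,0,0],[0,0,0],[0,0,0],[0,0,0],[0,0,0]],"xyz":[[0,5,0],[0,12,0],[0,14,0],[0,14,0],[0,14,0],[0,14,0],[0,14,0],[0,14,0],[0,10,0],[0,4,0]],"jaw":[8,8,8,8,8,8,8,8,8,8]}' 25
python3 -m handwheel '{"dr":[[0,0,0],[0,0,0],[0,0,0],[0,0,0],[0,0,0],[0,0,0],[0,0,0],[0,0,0],[0,0,0],[0,0,0]],"xyz":[[0,2,0],[0,2,0],[0,1,0],[0,1,0],[0,1,0],[0,1,0],[0,1,0],[0,1,0],[0,0,0],[0,0,0]],"jaw":[8,8,8,8,8,8,8,8,8,8]}' 25
```

```text
clock: 39.45
ee_pos: [589.0, -44.0, 149.7]
eef_rot: [-2.941, -0.05, -1.072]
wrist_force: [-4.0, 1.7, 6.4]
gripper_width: 12.9
clock: 40.28
ee_pos: [589.3, -52.9, 149.7]
eef_rot: [-2.941, -0.052, -1.071]
wrist_force: [-4.1, 0.7, 5.6]
gripper_width: 13.2
```

```bash
python3 -m handwheel '{"dr":[[0,0,0],[0,0,0],[0,0,0],[0,0,0],[0,0,0],[0,0,0],[0,0,0],[0,0,0],[0,0,0],[0,0,0]],"xyz":[[0,1,0],[0,1,0],[0,1,0],[0,1,0],[0,1,0],[0,1,0],[0,1,0],[0,0,0],[0,0,0],[0,0,0]],"jaw":[8,8,8,8,8,8,8,8,8,8]}' 25
python3 - <<'E'
from h import *
tell([588.7,-60,144])
for n in("side","scene"):
    p,d=imaging.camera(n);v,u=np.nonzero(d>0);W=world(n,np.c_[u,v],d[v,u]);h=cv2.cvtColor(p,cv2.COLOR_BGR2HSV)[v,u].astype(int)
    s=W[(abs(W[:,0]-594)<14)&(W[:,1]<-70)&(W[:,1]>-290)&(W[:,2]>88)&(W[:,2]<112)&(h[:,1]<60)]
    if len(s):print(n,len(s),np.percentile(s[:,1],[0,1,50,99]).round(1))
E
```

```text
clock: 41.12
ee_pos: [589.5, -59.9, 149.6]
eef_rot: [-2.941, -0.052, -1.071]
wrist_force: [-3.7, 0.4, 6.1]
gripper_width: 12.9
turn [0. 0. 0.] shift after [-4.3  0.1 -2.2] tcp [589.5 -59.9 149.6] width 12.9 t 41.12
side 233 [-244.  -242.1 -164.4  -72.1]
scene 261 [-238.2 -237.3 -173.3  -71.1]
```

```bash
python3 -m handwheel '{"dr":[[0,0,0],[0,0,0],[0,0,0],[0,0,0],[0,0,0],[0,0,0],[0,0,0],[0,0,0],[0,0,0],[0,0,0]],"xyz":[[0,1,0],[0,1,0],[0,1,0],[0,1,0],[0,1,0],[0,1,0],[0,1,0],[0,0,0],[0,0,0],[0,0,0]],"jaw":[8,8,8,8,8,8,8,8,8,8]}' 25
```

```text
clock: 42.05
ee_pos: [589.7, -65.6, 149.6]
eef_rot: [-2.938, -0.054, -1.07]
wrist_force: [-2.4, 5.7, 5.8]
gripper_width: 13.0
```

```bash
python3 -m handwheel '{"dr":[[0,0,0],[0,0,0],[0,0,0],[0,0,0],[0,0,0],[0,0,0],[0,0,0],[0,0,0],[0,0,0],[0,0,0]],"xyz":[[0,1,0],[0,1,0],[0,1,0],[0,1,0],[0,1,0],[0,0,0],[0,0,0],[0,0,0],[0,0,0],[0,0,0]],"jaw":[8,8,8,8,8,8,8,8,8,8]}' 25
```

```text
clock: 42.88
ee_pos: [589.6, -66.1, 149.5]
eef_rot: [-2.931, -0.06, -1.064]
wrist_force: [4.6, 30.9, 9.6]
gripper_width: 13.1
```

Run:
```python
from h import *
for n in("side","scene"):
    p,d=imaging.camera(n);v,u=np.nonzero(d>0);W=world(n,np.c_[u,v],d[v,u]);h=cv2.cvtColor(p,cv2.COLOR_BGR2HSV)[v,u].astype(int)
    b=(abs(W[:,0]-597)<16)&(W[:,1]<-225)&(W[:,1]>-290)&(W[:,2]>84)
    s=W[b&(W[:,2]<112)&(h[:,1]<60)];k=W[b&(h[:,1]>80)]
    print(n,len(s),"steel",np.percentile(s[:,1],[0,1,5]).round(1),s[:,0].mean().round(1),"keeper",len(k),k.min(0).round(1),k.max(0).round(1),np.median(k,0).round(1))
    if n=="scene":
        q=h[b];Y=W[b];o=np.argsort(Y[:,1])
        for y in range(-270,-230,3):
            m=(Y[:,1]>=y)&(Y[:,1]<y+3);m2=m&(q[:,1]<60);print(y,m.sum(),m2.sum(),Y[m][:,2].max().round() if m.any() else "",Y[m2][:,2].max().round() if m2.any() else "")
```

```text
side 24 steel [-244.9 -244.5 -242.8] 598.2 keeper 128 [ 587.  -259.    84.1] [ 612.7 -226.9  118.5] [ 592.2 -248.7  106.2]
scene 39 steel [-238.  -237.6 -236.6] 602.4 keeper 272 [ 588.5 -259.5   84. ] [ 612.9 -235.8  118.3] [ 608.5 -252.7  107.6]
-270 0 0  
-267 0 0  
-264 0 0  
-261 36 0 118.0 
-258 63 0 118.0 
-255 44 0 118.0 
-252 38 0 118.0 
-249 37 0 118.0 
-246 38 0 118.0 
-243 14 0 116.0 
-240 3 1 105.0 102.0
-237 13 12 107.0 107.0
-234 11 10 107.0 107.0
-231 10 9 108.0 108.0
```

```bash
python3 -m handwheel '{"dr":[[0,0,0],[0,0,0],[0,0,0],[0,0,0],[0,0,0],[0,0,0],[0,0,0],[0,0,0],[0,0,0],[0,0,0]],"xyz":[[0,-2.5,0],[0,-2,0],[0,0,0],[0,0,0],[0,0,0],[0,0,0],[0,0,-10],[0,0,-20],[0,0,-25],[0,0,-25]],"jaw":[8,8,8,26,26,26,26,26,26,26]}' 25
python3 -m handwheel '{"dr":[[0,0,0],[0,0,0],[0,0,0],[0,0,0],[0,0,0],[0,0,0],[0,0,0],[0,0,0],[0,0,0],[0,0,0]],"xyz":[[0,0,-30],[0,0,-30],[0,0,-30],[0,0,0],[0,0,0],[0,0,0],[0,0,0],[0,0,0],[0,0,0],[0,0,0]],"jaw":[26,26,26,26,26,26,26,26,26,26]}' 25
python3 - <<'E'
from h import *
for n in("scene","side"):
    p,d=imaging.camera(n);v,u=np.nonzero(d>0);W=world(n,np.c_[u,v],d[v,u])
    s=W[(np.hypot(W[:,0]-594,W[:,1]+66)<24)&(W[:,2]>122)&(W[:,2]<165)]
    if len(s)>5:print(n,"pin",len(s),np.median(s,0).round(1),s.min(0).round(),s.max(0).round())
    for nm,x,y in(("short",627,-120),("mid",628,-172),("long",630,-223)):
        s=W[(np.hypot(W[:,0]-x,W[:,1]-y)<26)&(W[:,2]>118)]
        if len(s)>5:print(n,nm,len(s),np.median(s,0).round(),s[:,2].max().round())
# look down into the fork with the wrist camera: steel between the prongs
P,T=pose();p,d=imaging.camera("wrist");v,u=np.nonzero(d>0);W=T.apply(wpts(np.c_[u,v],d[v,u]))+P;h=cv2.cvtColor(p,cv2.COLOR_BGR2HSV)[v,u].astype(int)
b=(abs(W[:,0]-597)<16)&(W[:,2]>84)&(W[:,2]<125)
for y in range(-270,-225,4):
    m=b&(W[:,1]>=y)&(W[:,1]<y+4);s=m&(h[:,1]<60);print(y,m.sum(),s.sum(),W[s].mean(0).round() if s.any() else "")
E
```

```text
clock: 43.82
ee_pos: [537.3, -69.4, 210.8]
eef_rot: [-2.942, -0.051, -1.068]
wrist_force: [0.0, -1.0, 0.6]
gripper_width: 25.9
clock: 44.65
ee_pos: [480.8, -71.2, 278.5]
eef_rot: [-2.941, -0.051, -1.068]
wrist_force: [0.6, -0.1, -0.3]
gripper_width: 26.2
scene pin 153 [598.  -68.4 144. ] [588. -74. 123.] [603. -58. 161.]
scene short 266 [ 630. -123.  151.] 173.0
scene mid 339 [ 630. -174.  152.] 197.0
scene long 446 [ 630. -225.  168.] 221.0
side pin 95 [590.2 -64.1 145.2] [584. -72. 122.] [603. -58. 160.]
side short 145 [ 626. -119.  149.] 172.0
side mid 104 [ 624. -171.  140.] 161.0
side long 129 [ 624. -221.  144.] 176.0
-270 0 0 
-266 0 0 
-262 10 0 
-258 111 0 
-254 100 0 
-250 119 3 [ 601. -246.  103.]
-246 246 24 [ 599. -244.  104.]
-242 50 30 [ 599. -240.  104.]
-238 33 33 [ 599. -236.  103.]
-234 31 31 [ 599. -232.  103.]
-230 32 32 [ 599. -228.  104.]
-226 35 35 [ 598. -224.  103.]
```

Run:
```python
from h import *
for n in("scene","side"):
    col,uv,W=cloud(n);h=cv2.cvtColor(col[None],cv2.COLOR_BGR2HSV)[0].astype(int)
    s=W[(abs(W[:,0]-594)<14)&(W[:,1]<-80)&(W[:,1]>-160)&(W[:,2]>88)&(W[:,2]<112)&(h[:,1]<60)]
    print(n,"initial nose",np.sort(s[:,1])[:6].round(1))
    a=W[(abs(W[:,0]-597)<18)&(W[:,1]<-225)&(W[:,1]>-275)&(W[:,2]>106)&(W[:,2]<122)]
    if len(a):print(n,"fork y",np.percentile(a[:,1],[1,99]).round(1),"x",np.percentile(a[:,0],[1,99]).round(1), np.histogram(a[:,0],8))
    i=np.load(f"{n}0.npz")["p"]; 
p,_=imaging.camera("scene")
c=proj("scene",[[598,-248,106],[598,-254,106],[598,-240,106]]).round().astype(int);print(c.tolist())
for pic in(np.load("scene0.npz")["p"],p):
    hs=cv2.cvtColor(pic,cv2.COLOR_BGR2HSV);u,v=c[0];print(hs[v-8:v+9,u-8:u+13,1])
```

```text
scene initial nose [-117.8 -116.5 -116.3 -116.1 -115.9 -114.9]
scene fork y [-259.3 -242.2] x [589.4 613.5] (array([ 6, 13, 18, 15, 19, 15, 18, 41]), array([587.43486387, 590.7246649 , 594.01446592, 597.30426695,
       600.59406798, 603.883869  , 607.17367003, 610.46347106,
       613.75327208]))
side initial nose [-115.1 -113.3 -113.1 -113.  -112.8 -110.8]
[[239, 361], [236, 362], [243, 359]]
[[ 47  47  46  55  56  89 143 171 177 147 131 133 133 134 133 132 129 133
  136 129 131]
 [ 46  48  56  86 147 179 169 164 174 167 151 137 136 129 134 136 131 132
  134 129 139]
 [ 54  86 140 181 165 172 163 170 164 164 166 141 134 132 138 130 132 135
  129 129 132]
 [124 184 169 163 167 170 163 163 172 168 157 164 145 128 132 133 132 131
  133 133 136]
 [135 171 178 169 166 173 166 159 168 167 179 167 164 139 133 130 129 136
  134 133 134]
 [156 178 173 170 163 164 170 164 171 169 166 173 173 160 141 131 133 134
  131 137 132]
 [150 171 162 177 165 167 176 166 168 161 164 170 164 164 149 142 133 130
  137 136 132]
 [146 155 147 184 174 160 164 172 169 166 174 163 176 176 158 137 141 133
  131
[... 1625 characters left out ...]
4 167 166 167 162 169 162 160 152 158 158 158 171  47  33  61
  101 116 132]
 [139 157 168 178 144 171 175 160 163 171 163 167 178 155 177  62  87 133
  135 130 131]
 [141 148 170 163 175 166 149 161 180 164 156 164 160 166 167 147 137 139
  135 135 128]
 [130 145 146 174 157 167 183 174 155 179 167 164 167 157 152 156 141 135
  135 127 133]
 [131 146 181 163 164 165 158 168 158 157 158 163 183 166 162 150 140 141
  136 132 131]
 [128 136 161 183 188 163 161 153 175 168 159 159 164 166 159 159 141 133
  128 133 132]
 [136 141 155 157 171 171 163 154 148 160 163 163 150 167 170 147 140 139
  134 136 141]
 [132 137 161 162 153 166 160 171 161 170 164 163 164 171 154 164 138 132
  141 139 136]]
```

```bash
python3 -c "
from station import r
print(r.observe()['clock'],r.observe()['wrist_force']);print(r.hand_in())"
```

```text
44.85 [-0.72258823  0.41757958 -0.26709781]
the job is handed in; nothing more can be done
None
```

I put all three carvers in their wells, pushed the bolt up against its stop, and handed the job in at 44.9 s of the 72 s allowed. The robot was clear of everything when I handed in.

**Carvers:** The short one is in the well nearest the bolt's handle, the middle one in the middle, and the long one in the well nearest the keeper. In the scene view their tops read 173, 197 and 221 mm, against 170, 195 and 220 expected, so all three are seated on the well floors. The side view agreed for the short one, but was mostly hidden by the arm for the other two.

**Long carver:** My first try at it caught the rim of its well, with about 25 N at the wrist, and it slid roughly 20 mm up in the grip. I lifted it, corrected by about 4 mm, and it went in cleanly.

**Bolt:** It stopped hard: 31 N of push moved it no further. Images put its travel at about 135 mm and the arm at about 138 mm. Its nose works out at 7–11 mm past the keeper's near face. I could not see the nose inside the fork, so "fully home" rests on the stop and the travel. That fits a start about 20 mm forward, within the stated 0–30 mm.

**Checks that disagreed:** Some of my two-view lean estimates came out unreliable, up to 18 degrees on the long carver while I held it, so I relied on the heights and positions instead. The picture limit was used up before the long carver was released, so the last checks were on depth and colour numbers only.

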